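Clear and wipe the lapping plate, then set the barrel on it

TASK

Get the lapping plate ready for truing the cylinder barrel: first clear every engine part standing on the plate into the shallow parts tray, then take the scraper block from the rubber mat and with it wipe all the steel chips off the plate into the catch pan along its side, keeping the fingers off the chips. Once the plate is bare, lift the barrel from the cardboard and lower it, without dropping it, flat on to the middle of the plate with the sleeve still up. Stand the scraper back on the mat, upright, when you are done with it, and do not disturb the spray can, the jar or the spanner.

Things in the scene. Friction and masses are not known exactly. Their poses are not given: they have to be found in the camera images.
- plate: Cast-iron lapping plate, a slab 240 (x) by 260 (y) mm, top face 50 mm above its origin, which lies at bench level under the slab's centre. Part of it is the catch pan against its +y side: y 130 to 210 mm, x -120 to 120 mm, inner floor at 3 mm, outer walls 3 mm thick, rim 30 mm high (20 mm below the plate's top); no wall between plate and pan, chips pushed over the edge drop in. Fixed.
- tray: Shallow sheet-steel parts tray, 146 (x) by 176 (y) mm outside, walls 3 mm thick, rim 15 mm high, floor 3 mm thick. Origin: centre of its underside. Stands on one of three spots beside the plate. Fixed.
- card: Piece of brown cardboard 140 (x) by 170 (y) by 3 mm, on which the barrel stands. Origin: centre of its underside. Fixed.
- mat: Black rubber mat 140 (x) by 170 (y) by 4 mm, on which the scraper stands. Origin: centre of its underside. Fixed.
- scraper: Scraper block, 0.18 to 0.29 kg: a dark wooden block with steel blades on both long faces, 120 (x) by 40 (y) mm and 22 mm high, and on top a plain upright wooden grip 75 (x) by 22 (y) mm, from 22 to 66 mm height. Origin: centre of its flat underside; z up, x along the blades. Held by the grip across its 22 mm.
- barrel: Finned aluminium motorcycle cylinder barrel, 0.56 to 0.88 kg, upside down: square fins 96 by 90 mm up to 64 mm height, and above them the round steel sleeve, 56 mm in diameter, 30 mm tall (top at 94 mm). Origin: centre of its flat lower (head) face; z up along the sleeve.
- piston: Aluminium piston with ring grooves, 48 mm in diameter, 50 mm tall, standing up, 0.14 kg. Origin: centre of its underside, z along its axis. May be absent.
- filter: Black oil filter can, 44 mm in diameter, 62 mm tall, standing up, 0.12 kg. Origin: centre of its underside, z along its axis. May be absent.
- gear: Steel gear with a hub: toothed wheel 52 mm in diameter (56 over the teeth) and 20 mm high, above it a plain hub 36 mm in diameter up to 46 mm height; 0.22 kg. Origin: centre of its underside, z along its axis. May be absent.
- spring: Valve spring, 33 mm in diameter, 48 mm tall, standing up, 0.08 kg, stiff (it does not yield). Origin: centre of its underside, z along its axis. May be absent.
- chip0: A dark steel chip, an irregular flake about 17 to 22 mm long, 12 to 15 mm wide and up to 9 mm thick, lying loose on the plate. Origin: centre of its underside. May be absent.
- chip1: A dark steel chip, an irregular flake about 17 to 22 mm long, 12 to 15 mm wide and up to 9 mm thick, lying loose on the plate. Origin: centre of its underside. May be absent.
- chip2: A dark steel chip, an irregular flake about 17 to 22 mm long, 12 to 15 mm wide and up to 9 mm thick, lying loose on the plate. Origin: centre of its underside. May be absent.
- chip3: A dark steel chip, an irregular flake about 17 to 22 mm long, 12 to 15 mm wide and up to 9 mm thick, lying loose on the plate. Origin: centre of its underside. May be absent.
- chip4: A dark steel chip, an irregular flake about 17 to 22 mm long, 12 to 15 mm wide and up to 9 mm thick, lying loose on the plate. Origin: centre of its underside. May be absent.
- chip5: A dark steel chip, an irregular flake about 17 to 22 mm long, 12 to 15 mm wide and up to 9 mm thick, lying loose on the plate. Origin: centre of its underside. May be absent.
- spraycan: Bystander: spray can, 64 mm in diameter, 190 mm tall, loose. Origin: centre of its underside.
- jar: Bystander: glass jar with a steel cap, 68 mm in diameter, 75 mm tall, loose. Origin: centre of its underside.
- wrench: Bystander: steel open-ended spanner lying flat beyond the plate, loose. Origin near its middle.
There are look-alikes about, which are no part of the job. What is shaped like the barrel but orange or yellow is not meant.

How it is judged (in metres and radians):
On the way, in this order (a step that is already met when the one before it is completed fails the run):
1. every engine part has been cleared off the plate into the parts tray and let go (x of piston in the frame of tray between -0.073 and 0.073 m and y of piston in the frame of tray between -0.088 and 0.088 m and z of each of piston, filter, gear, spring in the frame of tray below 0.05 m and x of filter in the frame of tray between -0.073 and 0.073 m and y of filter in the frame of tray between -0.088 and 0.088 m and x of gear in the frame of tray between -0.073 and 0.073 m and y of gear in the frame of tray between -0.088 and 0.088 m and x of spring in the frame of tray between -0.073 and 0.073 m and y of spring in the frame of tray between -0.088 and 0.088 m and contact force between the fingers and piston below 0.1 N and contact force between the fingers and filter below 0.1 N and contact force between the fingers and gear below 0.1 N and contact force between the fingers and spring below 0.1 N), for 0.2 s.
2. the scraper is held upright in the gripper with its blade on the plate (within 5 mm) (contact force between the fingers and scraper above 2 N and angle between scraper's own z axis and vertical below 0.2 rad and x of scraper in the frame of plate between -0.13 and 0.13 m and y of scraper in the frame of plate between -0.16 and 0.16 m and z of scraper in the frame of plate between 0.045 and 0.055 m), for 0.1 s.
3. all the chips lie in the catch pan, the scraper still in the gripper (x of chip0 in the frame of plate between -0.122 and 0.122 m and y of chip0 in the frame of plate between 0.125 and 0.212 m and z of each of chip0, chip1, chip2, chip3, chip4, chip5 in the frame of plate below 0.043 m and x of chip1 in the frame of plate between -0.122 and 0.122 m and y of chip1 in the frame of plate between 0.125 and 0.212 m and x of chip2 in the frame of plate between -0.122 and 0.122 m and y of chip2 in the frame of plate between 0.125 and 0.212 m and x of chip3 in the frame of plate between -0.122 and 0.122 m and y of chip3 in the frame of plate between 0.125 and 0.212 m and x of chip4 in the frame of plate between -0.122 and 0.122 m and y of chip4 in the frame of plate between 0.125 and 0.212 m and x of chip5 in the frame of plate between -0.122 and 0.122 m and y of chip5 in the frame of plate between 0.125 and 0.212 m and contact force between the fingers and scraper above 2 N), for 0.1 s.
4. the barrel, still held, is lowered to within 8 mm of the plate's face, within 35 mm of its middle, sleeve up (x of barrel in the frame of plate between -0.035 and 0.035 m and y of barrel in the frame of plate between -0.035 and 0.035 m and contact force between the fingers and barrel above 2 N and angle between barrel's own z axis and vertical below 0.12 rad and z of barrel in the frame of plate between 0.045 and 0.058 m), for 0.1 s.
At the end, for the whole second after the job is handed in: Every engine part lies in the tray and every chip in the pan; the barrel stands flat on the plate, sleeve up, within 35 mm of its middle each way; the scraper stands upright on the mat, its centre at least 10 mm inside the mat's edges; all at rest (x of piston in the frame of tray between -0.073 and 0.073 m and y of piston in the frame of tray between -0.088 and 0.088 m and z of each of piston, filter, gear, spring in the frame of tray below 0.05 m and x of filter in the frame of tray between -0.073 and 0.073 m and y of filter in the frame of tray between -0.088 and 0.088 m and x of gear in the frame of tray between -0.073 and 0.073 m and y of gear in the frame of tray between -0.088 and 0.088 m and x of spring in the frame of tray between -0.073 and 0.073 m and y of spring in the frame of tray between -0.088 and 0.088 m and x of chip0 in the frame of plate between -0.122 and 0.122 m and y of chip0 in the frame of plate between 0.125 and 0.212 m and z of each of chip0, chip1, chip2, chip3, chip4, chip5 in the frame of plate below 0.043 m and x of chip1 in the frame of plate between -0.122 and 0.122 m and y of chip1 in the frame of plate between 0.125 and 0.212 m and x of chip2 in the frame of plate between -0.122 and 0.122 m and y of chip2 in the frame of plate between 0.125 and 0.212 m and x of chip3 in the frame of plate between -0.122 and 0.122 m and y of chip3 in the frame of plate between 0.125 and 0.212 m and x of chip4 in the frame of plate between -0.122 and 0.122 m and y of chip4 in the frame of plate between 0.125 and 0.212 m and x of chip5 in the frame of plate between -0.122 and 0.122 m and y of chip5 in the frame of plate between 0.125 and 0.212 m and x of barrel in the frame of plate between -0.035 and 0.035 m and y of barrel in the frame of plate between -0.035 and 0.035 m and angle between barrel's own z axis and vertical below 0.06 rad and z of barrel in the frame of plate between 0.046 and 0.053 m and linear speed of each of barrel, scraper below 0.02 m/s and x of scraper in the frame of mat between -0.06 and 0.06 m and y of scraper in the frame of mat between -0.07 and 0.07 m and z of scraper in the frame of mat between -0.001 and 0.01 m and angle between scraper's own z axis and vertical below 0.15 rad); the robot touches nothing.
It fails at once if the fingers touch a chip (contact force between the fingers and chip0 above 0.3 N or contact force between the fingers and chip1 above 0.3 N or contact force between the fingers and chip2 above 0.3 N or contact force between the fingers and chip3 above 0.3 N or contact force between the fingers and chip4 above 0.3 N or contact force between the fingers and chip5 above 0.3 N).
It fails at once if the spray can, the jar or the spanner is moved more than 30 mm (distance of any of spraycan, jar, wrench from where it was at the start of the episode above 0.03 m).
Of piston, filter, gear, spring only 3 to 4 are there at a start; the rules pass over those that are not, and their reading is None.
Of chip0, chip1, chip2, chip3, chip4, chip5 only 4 to 6 are there at a start; the rules pass over those that are not, and their reading is None.
At some moment in a run one of piston, filter, gear, spring, scraper, barrel may be knocked a few centimetres aside while the robot is not near it.
Once in a run the grip may slacken for a moment while it holds something.
It also fails if it takes over 208 s, if anything falls off the work surface, if the arm or the gripper's body presses on something with over 40 N, if the wrist force passes 120 N, or if a joint passes its speed limit or range.

ROBOT

A 6-joint arm with a two-finger parallel gripper is mounted at the origin on the work surface. World frame = base frame: x ahead of the robot, y to its left, z up, the work surface at z = 0. Lengths are in mm, angles in rad, forces in N, time in s.
With the tool pointing down it reaches from about 350 to 775 mm from the base axis. Payload 7.3 kg.
Tool frame: the origin (TCP) lies at the very end of the fingers, on their centre line; the grasp point (between the pads) lies 19 mm behind it; z points along the fingers, y is the line along which they close (so a half turn about z gives the same grasp; the last joint's range is limited). The gripper opens to 92 mm and grips with 3 to 60 N. Pads are 19 mm wide; open, the fingers measure 130 mm over their backs; the gripper's body (75 mm by 190 mm) begins 47 mm behind the grasp point.
Start: joints at [-1.465, 0.342, 1.524, -0, 1.275, -0.146], TCP at [130.824, -508.458, 226.741] pointing down, gripper open.
Joint ranges: [-2.53, 2.53], [-0.77, 2.02], [0.04, 2.7], [-1, 4.14], [0.28, 2.66], [-3.11, 3.11]. Speed limits (rad/s): [2.57, 2.57, 3.14, 3.14, 3.14, 3.14].

INTERFACE

Orientations are given as [roll, pitch, yaw] about the fixed x, y, z axes, in that order (R = Rz(yaw) Ry(pitch) Rx(roll)).
In Python, from plant import get_obs, optics, ticket, finder gives the robot as it stands.
- The arm moves only by the tool send_rows, never from a script. Its arguments are lists of equal length, an entry for each row: "offset": the shift along the tool's x, y, z scaled (see below), a list of three; "delta_rot": the turn, a rotation vector about the tool's x, y, z scaled (see below), a list of three. In form: {"offset": [[dx, dy, dz], ...], "delta_rot": [[rx, ry, rz], ...]}. A call has 1 to 8 rows; each row is the pose to reach, as a shift and turn from the pose commanded when the call began, along the tool's axes at that moment, turning the shorter way round; what a row does not reach only later rows make up. The controller multiplies each number of a shift by 120 mm and each number of a turn by 360 degrees. A row lasts 1/8 s, in which the tool goes at most 62.5 mm and 10.7 degrees, less where a joint would pass 70% of its speed; a pose out of reach is approached as far as the arm can. A call with a number of a shift or a turn outside -1 to 1 is refused whole. A call with a gripper value outside its range is refused whole. "grip" is the opening, from 0 (shut) to 1 (fully open), set as the call begins (left out, the last holds). The fingers move at their own pace and stop on an object; the grip force is fixed at half the most. Time passes only in rows, so rows that repeat a pose let the fingers close. It gives the time, the measured TCP pose, the force, the opening and the grip force at its end, in the units of the state.
- get_obs(): the state, without advancing time (a new reading comes with each control period).
- optics.capture(name): name is "scene" or "top" or "wrist"; returns the picture (420x560x3 uint8, red, green, blue); there is no depth.
- optics.get_calibration(name): a dict with "fx", "fy", "cx", "cy" (pixels), "world_from_camera" (4x4, takes a point from camera to world coordinates). Camera axes: x right, y down, z forward; pixel columns grow to the right and rows downward; lengths in mm; the calibration is good to about 2 mm. A picture is of the moment at which its call begins: read the wrist's pose just before it. get_calibration takes no time and is no camera call; for the wrist camera it gives the pose at the moment of the call.
- ticket.close_job(): hands the job in; it is judged then, once.
Trained networks look in the newest picture that a camera, given by its name, has taken for a name from the list of things; names that differ only in an ending like _2 or _b are one class to them, and where a whole thing is asked for, a point or a joint stands for the part that bears it (a point fixed in the world has none). Each returns a list of dicts, best first, with "confidence" (0 to 1); they miss things now and then, are a little off and sometimes report something else, mostly with a low value. They report only what shows in the picture. A call takes as long as a camera call. They do not tell look-alikes from the thing itself.
- finder.boxes_of(target, camera): "box" ([left, top, right, bottom] in pixels, round what is visible of it).
- finder.silhouettes(target, camera): "region" (420x560 bool, what is visible of it) and "box" ([left, top, right, bottom] in pixels, round what is visible of it).
- finder.pinpoint(target, camera): "uv" ([column, row] in pixels: a listed point, or the origin of a listed thing).
The state is a dict: "time": time; "joint_positions": joint angles; "dq": joint speeds; "tau": joint torques, N m; "tool_pos": TCP position; "tcp_rot": TCP orientation; "contact_force": force on the tool from outside, world axes, zero at the start; "moment": the same for the moment, N m; "grip_width": finger opening in mm; "finger_force": force on a finger pad.
Only numpy, scipy, OpenCV 4.12 (cv2) and the standard library are available. Lean on these libraries where they do the work, as an engineer would, in place of code of your own. Each camera call takes 0.05 s, during which the arm holds its last target. There are 200 camera calls.

## Working session

There is one attempt and no reset: what is moved stays moved. The work goes in short steps, Python scripts to look and compute and a tool call to move; the robot and the scene stay as the last step left them, time stands still between calls to the robot, and variables do not carry over. Pictures are saved under pics/ and viewed, at most 17 in all, crops included, and the job is handed in when it is done.

Besides the shell and the picture viewer there is one more tool, called as a command line: name --argument value ..., lists and objects as JSON in quotes. send_rows: Moves the arm, as the interface text tells. Its arguments: {"type":"object","properties":{"offset":{"type":"array"},"delta_rot":{"type":"array"},"grip":{"type":"number"}},"required":["offset","delta_rot"]}

```bash
mkdir -p pics; ls; python3 - <<'E'
from plant import get_obs, optics
import cv2, numpy as np
o=get_obs()
print({k:np.round(v,3).tolist() for k,v in o.items()})
ims=[]
for n in ("scene","top"):
    im=optics.capture(n); cv2.imwrite(f"pics/{n}0.png",im[:,:,::-1])
    c=optics.get_calibration(n); print(n,c["fx"],c["cx"],c["cy"],np.round(c["world_from_camera"],3).tolist())
E
```

```text
pics
{'time': 0.0, 'joint_positions': [-1.465, 0.343, 1.525, 0.0, 1.275, -0.146], 'dq': [0.001, -0.001, 0.0, 0.0, 0.001, 0.001], 'tau': [-0.001, -43.125, -24.422, 0.072, 0.056, -0.0], 'tool_pos': [130.768, -508.048, 226.079], 'tcp_rot': [-3.14, -0.0, 0.252], 'contact_force': [-0.076, 0.336, -0.387], 'moment': [-0.002, 0.061, 0.01], 'finger_force': 0.0, 'grip_width': 91.891}
scene 398.6147320565678 275.6295964915296 207.19248170993907 [[0.825, 0.328, -0.46, 1017.21], [0.564, -0.509, 0.65, -495.313], [-0.021, -0.795, -0.606, 676.722], [0.0, 0.0, 0.0, 1.0]]
top 428.83993647864634 281.67050544853095 209.32780354102076 [[0.006, -0.993, 0.117, 438.782], [-1.0, -0.006, 0.002, 160.617], [-0.002, -0.117, -0.993, 1128.628], [0.0, 0.0, 0.0, 1.0]]
```

View pics/top0.png

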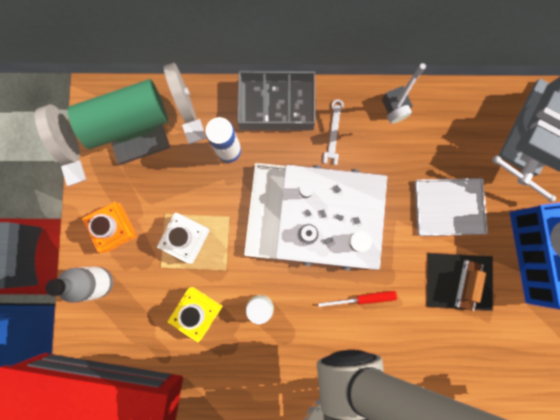

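View pics/scene0.png

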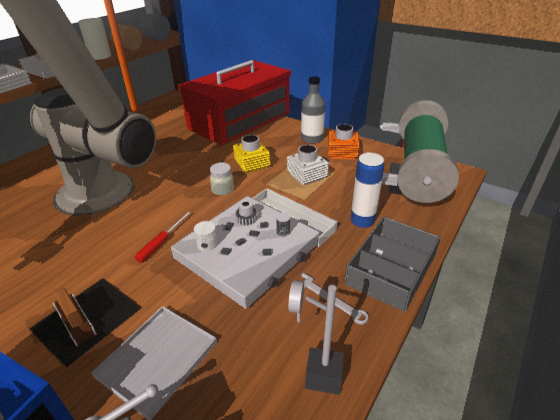

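The top view shows the plate at about (333,217), with its pan on the left (+y). On the plate are a small part at (306,190), the gear at (309,233) and the piston at (361,241), with chips between them. The tray is at (452,207), the mat and scraper at (468,283), and the card at (195,242).

Candidates for the barrel: aluminium/white at (183,238), orange at (108,227), yellow at (195,314). By the description I choose the aluminium one standing on the cardboard.

```bash
cat > h.py <<'E'
from plant import get_obs, optics, ticket, finder
import cv2, numpy as np
from scipy.spatial.transform import Rotation as R
def ray(c,uv):
    T=np.array(c["world_from_camera"]); d=T[:3,:3]@[(uv[0]-c["cx"])/c["fx"],(uv[1]-c["cy"])/c["fy"],1]
    return T[:3,3],d/np.linalg.norm(d)
def atz(c,uv,z):
    o,d=ray(c,uv); return o+d*(z-o[2])/d[2]
def tri(rs):
    A=sum(np.eye(3)-np.outer(d,d) for o,d in rs); b=sum((np.eye(3)-np.outer(d,d))@o for o,d in rs)
    p=np.linalg.solve(A,b); return p,max(np.linalg.norm((np.eye(3)-np.outer(d,d))@(p-o)) for o,d in rs)
def proj(c,p):
    q=np.linalg.inv(np.array(c["world_from_camera"]))@np.r_[p,1]; return q[0]/q[2]*c["fx"]+c["cx"],q[1]/q[2]*c["fy"]+c["cy"]
def go(p,yaw=None,obs=None):
    "offset/rot numbers for a target TCP (tool down, yaw) from measured pose"
    o=obs or get_obs(); r=R.from_euler('xyz',o["tcp_rot"])
    off=r.inv().apply(np.array(p)-o["tool_pos"])/120
    rv=np.zeros(3) if yaw is None else (r.inv()*R.from_euler('xyz',[np.pi,0,yaw])).as_rotvec()/(2*np.pi)
    return np.round(off,3).tolist(),np.round(rv,4).tolist()
E
python3 - <<'E'
from h import *
C={}
for n in("top","scene"):
    optics.capture(n);C[n]=optics.get_calibration(n)
for t in "plate tray card mat scraper barrel piston filter gear spring spraycan jar wrench chip0".split():
    D={n:finder.pinpoint(t,n)[:7 if t=="chip0" else 3] for n in C}
    for n in D: print(t,n,[(np.round(d["uv"]).astype(int).tolist(),round(d["confidence"],2),np.round(atz(C[n],d["uv"],50 if t[:4] in("chip","pist","filt","gear","spri") else 3)[:2]).tolist()) for d in D[n]])
    if all(D.values()): 
        p,e=tri([ray(C[n],D[n][0]["uv"]) for n in C]); print("   tri",np.round(p),round(e,1))
E
```

```text
plate top [([329, 222], 0.97, [539.0, 38.0]), ([358, 220], 0.55, [545.0, -39.0])]
plate scene [([246, 256], 0.63, [555.0, 29.0])]
   tri [543.  39. -12.] 3.0
tray top [([450, 208], 0.91, [579.0, -281.0])]
tray scene [([157, 363], 0.67, [591.0, -286.0]), ([242, 240], 0.19, [511.0, 69.0])]
   tri [ 582. -284.   -8.] 2.4
card top [([198, 239], 0.57, [490.0, 382.0])]
card scene [([300, 185], 0.67, [506.0, 357.0])]
   tri [491. 385. -18.] 1.1
mat top [([460, 279], 0.93, [393.0, -300.0]), ([325, 217], 0.2, [553.0, 49.0])]
mat scene [([86, 315], 0.59, [382.0, -294.0]), ([268, 250], 0.44, [588.0, 73.0])]
   tri [ 393. -296.   13.] 1.1
scraper top [([468, 283], 0.62, [382.0, -321.0])]
scraper scene [([74, 321], 0.73, [375.0, -315.0]), ([226, 250], 0.55, [501.0, 17.0])]
   tri [ 383. -317.   11.] 0.5
barrel top [([197, 313], 0.96, [301.0, 379.0]), ([188, 237], 0.78, [498.0, 410.0]), ([113, 226], 0.75, [523.0, 607.0])]
barrel scene [([342, 151], 0.98, [517.0, 610.0]), ([310, 178], 0.93, [512.0, 408.0]), ([253, 164], 0.77, [314.0, 378.0])]
   tri [445. 418.  91.] 144.8
piston top [([360, 240], 0
[... 916 characters left out ...]
[221, 190], 0.59, [320.0, 209.0])]
   tri [ 319.  257. -317.] 30.2
wrench top [([328, 134], 0.97, [776.0, 41.0])]
wrench scene [([332, 300], 0.63, [790.0, 24.0]), ([306, 175], 0.33, [492.0, 417.0])]
   tri [783.  39. -18.] 0.6
chip0 top [([308, 214], 0.62, [554.0, 98.0]), ([325, 216], 0.62, [549.0, 54.0]), ([329, 237], 0.57, [496.0, 44.0]), ([335, 185], 0.52, [629.0, 27.0]), ([339, 219], 0.47, [543.0, 19.0]), ([358, 218], 0.43, [545.0, -30.0])]
chip0 scene [([267, 250], 0.63, [615.0, 34.0]), ([253, 232], 0.61, [552.0, 67.0]), ([230, 226], 0.56, [492.0, 53.0]), ([239, 243], 0.53, [546.0, 17.0]), ([266, 224], 0.52, [559.0, 108.0]), ([226, 252], 0.5, [542.0, -23.0])]
   tri [564.  95. -25.] 3.0
```

send_rows --offset '[[0.5,-1,-1],[0.5,-1,-1],[0.5,-1,-1],[0.5,-1,-1],[0.5,-1,-1],[0.5,-1,-1],[0.5,-1,-1],[0.5,-1,-1]]' --delta_rot '[[0,0,-0.21],[0,0,-0.21],[0,0,-0.21],[0,0,-0.21],[0,0,-0.21],[0,0,-0.21],[0,0,-0.21],[0,0,-0.21]]' --grip 1

```text
time: 2.6
tool_pos: [159.0, -377.2, 346.8]
tcp_rot: [3.142, 0.0, 1.57]
contact_force: [-0.9, -0.8, -0.5]
grip_width: 91.7
finger_force: 0.0
```

send_rows --offset '[[0.87,0.75,0],[0.87,0.75,0],[0.87,0.75,0]]' --delta_rot '[[0,0,0],[0,0,0],[0,0,0]]'

```text
time: 2.98
tool_pos: [250.4, -270.5, 347.1]
tcp_rot: [3.141, 0.0, 1.571]
contact_force: [0.4, -0.2, 0.1]
grip_width: 92.2
finger_force: 0.0
```

send_rows --offset '[[0.87,0.75,0],[0.87,0.75,0],[0.87,0.75,0]]' --delta_rot '[[0,0,0],[0,0,0],[0,0,0]]'

```text
time: 3.35
tool_pos: [340.3, -166.4, 346.8]
tcp_rot: [3.141, 0.0, 1.573]
contact_force: [-1.1, -0.2, 0.7]
grip_width: 91.9
finger_force: 0.0
```

send_rows --offset '[[0.87,0.75,0],[0.87,0.75,0],[0.87,0.75,0],[0.87,0.75,0],[0.87,0.75,0]]' --delta_rot '[[0,0,0],[0,0,0],[0,0,0],[0,0,0],[0,0,0]]'

```text
time: 3.98
tool_pos: [428.2, -65.5, 346.7]
tcp_rot: [-3.141, 0.001, 1.569]
contact_force: [0.1, 0.0, -0.5]
grip_width: 91.5
finger_force: 0.0
```

```bash
cat >> h.py <<'E'
def look(names,cam="wrist",z=50,save=None):
    c=optics.get_calibration(cam); im=optics.capture(cam); out={}
    if save: cv2.imwrite(f"pics/{save}.png",im[:,:,::-1])
    for t in names:
        out[t]=finder.pinpoint(t,cam)
        print(t,[(np.round(d["uv"]).astype(int).tolist(),round(d["confidence"],2),np.round(atz(c,d["uv"],z)[:2]).tolist()) for d in out[t][:7]])
    return c,im,out
E
python3 - <<'E'
from h import *
c,im,o=look(["piston","gear","spring","filter","chip0","plate"],save="w1")
print(np.round(c["world_from_camera"],2).tolist())
E
```

```text
piston [([335, 137], 0.61, [489.0, -28.0])]
gear [([350, 24], 0.89, [501.0, 95.0]), ([380, 85], 0.69, [538.0, 31.0])]
spring [([452, 18], 0.83, [613.0, 101.0]), ([253, 324], 0.19, [384.0, -285.0])]
filter [([260, 314], 0.32, [394.0, -268.0])]
chip0 [([387, 95], 0.8, [547.0, 19.0]), ([402, 20], 0.77, [558.0, 99.0]), ([397, 57], 0.73, [556.0, 60.0]), ([380, 133], 0.66, [541.0, -24.0]), ([451, 90], 0.56, [621.0, 25.0])]
plate [([381, 82], 0.69, [539.0, 33.0])]
[[1.0, -0.0, -0.0, 428.4], [-0.0, -0.96, -0.28, 10.41], [0.0, 0.28, -0.96, 504.1], [0.0, 0.0, 0.0, 1.0]]
```

View pics/w1.png

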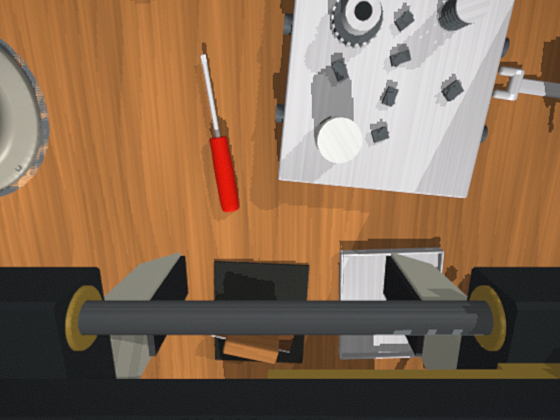

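The wrist view shows the piston top at (339,140), the gear at (360,12), the spring at (455,12) and six chips. I'm moving to centre the view over the plate.

send_rows --offset '[[0.95,0.84,0],[0.95,0.84,0],[0.95,0.84,0],[0.95,0.84,0],[0.95,0.84,0]]' --delta_rot '[[0,0,0],[0,0,0],[0,0,0],[0,0,0],[0,0,0]]'

```text
time: 4.95
tool_pos: [529.2, 49.5, 346.6]
tcp_rot: [-3.141, 0.0, 1.571]
contact_force: [0.4, -1.2, -0.0]
grip_width: 91.8
finger_force: 0.0
```

```bash
python3 - <<'E'
from h import *
Ct=optics.get_calibration("top"); optics.capture("top")
c,im,o=look(["piston","gear","spring","filter","chip0","plate"],save="w2")
for t in("piston","gear","spring"):
    for cam,cc in(("wrist",c),("top",Ct)):
        for s in finder.silhouettes(t,cam)[:1]:
            print(t,cam,round(s["confidence"],2),np.round(s["box"]).tolist(),s["region"].sum())
    if o[t]:
        d=finder.pinpoint(t,"top")[0]; print("   tri",*[np.round(v,1) for v in tri([ray(c,o[t][0]["uv"]),ray(Ct,d["uv"])])])
E
```

```text
piston [([254, 226], 0.62, [489.0, -26.0])]
gear [([263, 126], 0.74, [503.0, 100.0]), ([357, 188], 0.37, [619.0, 25.0])]
spring [([356, 124], 0.57, [614.0, 102.0]), ([254, 226], 0.43, [490.0, -25.0])]
filter []
chip0 [([298, 191], 0.73, [545.0, 20.0]), ([252, 170], 0.7, [489.0, 47.0]), ([308, 158], 0.66, [557.0, 62.0]), ([359, 186], 0.64, [622.0, 26.0]), ([294, 224], 0.51, [541.0, -23.0]), ([310, 128], 0.49, [558.0, 97.0])]
plate [([301, 171], 0.58, [549.0, 45.0])]
piston wrist 0.78 [234.0, 210.0, 271.0, 262.0] 1758Traceback (most recent call last):
  File "<stdin>", line 9, in <module>
IndexError: list index out of range
```

View pics/w2.png

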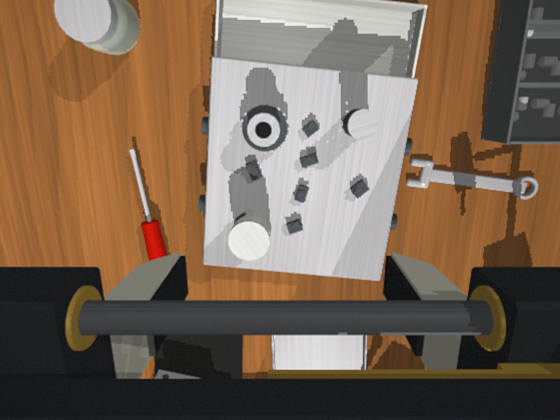

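The wrist view shows the plate corners at (214,57), (416,78), (381,280) and (204,265), the gear hub at (263,129), the spring top at (362,123) and the piston top at (250,240). There are six chips at about (310,127), (308,157), (252,168), (301,190), (359,186) and (294,224).

```bash
python3 - <<'E'
from h import *
c=optics.get_calibration("wrist"); Ct=optics.get_calibration("top")
P=[atz(c,u,50)[:2] for u in((214,57),(416,78),(381,280),(204,265))]
print("plate corners",np.round(P).tolist(),"mean",np.mean(P,0)); 
for i in range(4): d=P[(i+1)%4]-P[i]; print(np.linalg.norm(d).round(),np.degrees(np.arctan2(d[1],d[0])).round(1))
im=cv2.imread("pics/w2.png",0); it=cv2.imread("pics/top0.png",0)
for n,z,u in(("gear",96,(263,129)),("spring",98,(362,123)),("piston",100,(250,240))): print(n,np.round(atz(c,u,z)[:2],1))
for n,z,u in(("gear",96,(309,234)),("spring",98,(305,190)),("piston",100,(361,241))): print("top",n,np.round(atz(Ct,u,z)[:2],1))
for n,u,v in(("gear",(263,129),(309,234)),("piston",(250,240),(361,241))): print(n,tri([ray(c,u),ray(Ct,v)]))
print("plate corners top",[np.round(atz(Ct,u,50)[:2]).tolist() for u in((279,166),(387,171),(380,269),(272,260))])
a=cv2.resize(im[90:270,220:390],None,fx=2.2,fy=2.2,interpolation=2);b=cv2.resize(it[150:290,240:500],None,fx=1.6,fy=2.2)
b=cv2.resize(it[160:280,265:395],None,fx=3.2,fy=3.2,interpolation=2)
H=max(len(a),len(b)); f=lambda x:np.pad(x,((0,H-len(x)),(0,0)))
cv2.imwrite("pics/c1.png",np.hstack([f(a),f(b)])); print(a.shape,b.shape)
E
```

```text
plate corners [[449.0, 177.0], [680.0, 154.0], [659.0, -102.0], [422.0, -80.0]] mean [552.68772075  37.41195559]
232.0 -5.5
257.0 -94.8
238.0 174.7
258.0 84.0
gear [506.1  99.8]
spring [611.6 106.2]
piston [489.2 -25.6]
top gear [500.8  97. ]
top spring [607.7 106.7]
top piston [484.6 -27.2]
gear (array([503.49810565,  95.55095074,  50.58543665]), np.float64(1.353737019831254))
piston (array([486.40148505, -31.18878013,  82.64466881]), np.float64(1.3340627315729179))
plate corners top [[677.0, 171.0], [666.0, -106.0], [417.0, -83.0], [438.0, 187.0]]
(396, 374) (384, 416)
```

View pics/c1.png

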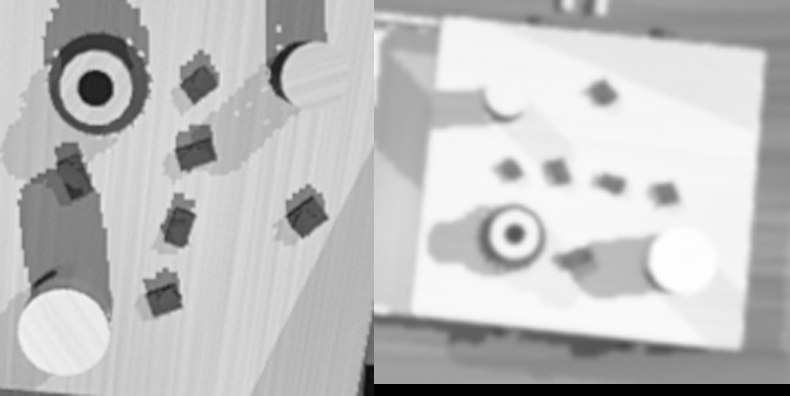

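send_rows --offset '[[-0.64,-0.35,1],[-0.64,-0.35,1],[-0.64,-0.35,1],[-0.64,-0.35,1]]' --delta_rot '[[0,0,0],[0,0,0],[0,0,0],[0,0,0]]'

```text
time: 6.0
tool_pos: [486.7, -27.2, 225.7]
tcp_rot: [-3.139, -0.001, 1.57]
contact_force: [0.0, 0.0, 0.5]
grip_width: 91.9
finger_force: 0.0
```

send_rows --offset '[[0,0,0.5],[0,0,0.9],[0,0,0.9],[0,0,0.9]]' --delta_rot '[[0,0,0],[0,0,0],[0,0,0],[0,0,0]]'

```text
time: 6.5
tool_pos: [489.6, -26.7, 121.0]
tcp_rot: [3.138, 0.001, 1.572]
contact_force: [-0.7, -0.6, 0.2]
grip_width: 91.6
finger_force: 0.0
```

```bash
python3 - <<'E'
from h import *
o=get_obs(); print(o["tool_pos"])
c,im,_=look(["piston"],save="w3")
E
```

```text
[489.6008236  -26.67989085 120.9658361 ]
piston [([284, 224], 0.69, [489.0, -25.0])]
```

View pics/w3.png

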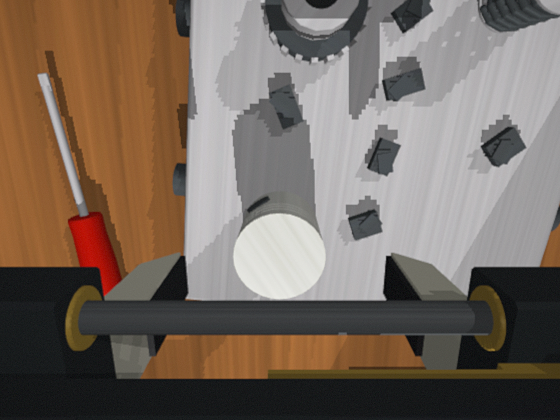

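The piston top is centred between the fingers at (280,256), and the chip at (365,222) is beside the right finger but below fingertip height. Grasping now.

send_rows --offset '[[0,0,0.2],[0,0,0.41],[0,0,0.41],[0,0,0.41]]' --delta_rot '[[0,0,0],[0,0,0],[0,0,0],[0,0,0]]' --grip 0.8

```text
time: 7.1
tool_pos: [488.9, -26.9, 71.1]
tcp_rot: [3.139, 0.001, 1.571]
contact_force: [0.4, -1.2, -0.2]
grip_width: 73.8
finger_force: 0.0
```

send_rows --offset '[[0,0,0],[0,0,0],[0,0,0],[0,0,0],[0,0,0],[0,0,0]]' --delta_rot '[[0,0,0],[0,0,0],[0,0,0],[0,0,0],[0,0,0],[0,0,0]]' --grip 0

```text
time: 7.85
tool_pos: [487.7, -26.8, 69.8]
tcp_rot: [3.141, 0.0, 1.571]
contact_force: [-1.3, -0.0, 6.5]
grip_width: 47.3
finger_force: 30.0
```

send_rows --offset '[[0,0,-0.4],[0,0,-0.8],[0,0,-1],[0,0,-1]]' --delta_rot '[[0,0,0],[0,0,0],[0,0,0],[0,0,0]]'

```text
time: 8.35
tool_pos: [488.5, -26.9, 190.7]
tcp_rot: [3.138, 0.001, 1.571]
contact_force: [-0.3, -1.0, -2.2]
grip_width: 47.8
finger_force: 30.0
```

send_rows --offset '[[-0.86,0.26,0],[-0.86,0.26,0],[-0.86,0.26,0]]' --delta_rot '[[0,0,0],[0,0,0],[0,0,0]]'

```text
time: 8.72
tool_pos: [518.7, -132.4, 187.0]
tcp_rot: [-3.139, -0.001, 1.568]
contact_force: [-0.7, -0.2, -1.9]
grip_width: 47.5
finger_force: 30.0
```

send_rows --offset '[[-0.86,0.26,0],[-0.86,0.26,0],[-0.86,0.26,0]]' --delta_rot '[[0,0,0],[0,0,0],[0,0,0]]'

```text
time: 9.1
tool_pos: [549.8, -234.8, 187.0]
tcp_rot: [-3.139, -0.001, 1.568]
contact_force: [-1.1, 0.8, -1.5]
grip_width: 47.6
finger_force: 30.0
```

send_rows --offset '[[-0.86,0.26,0],[-0.86,0.26,0],[-0.86,0.26,0],[-0.86,0.26,0]]' --delta_rot '[[0,0,0],[0,0,0],[0,0,0],[0,0,0]]'

```text
time: 9.6
tool_pos: [581.0, -334.3, 188.1]
tcp_rot: [-3.139, -0.002, 1.572]
contact_force: [-0.8, 0.2, -1.6]
grip_width: 47.6
finger_force: 30.0
```

```bash
python3 - <<'E'
from h import *
o=get_obs(); print(o["tool_pos"])
c,im,_=look(["tray"],save="w4",z=3)
for s in finder.silhouettes("tray","wrist")[:1]:
    m=s["region"].astype(np.uint8); ct=max(cv2.findContours(m,0,1)[0],key=cv2.contourArea)
    q=cv2.approxPolyDP(ct,8,True)[:,0]; print(s["confidence"],q.tolist(),[np.round(atz(c,u,15)[:2]).tolist() for u in q])
optics.capture("top"); ct_=optics.get_calibration("top")
for s in finder.silhouettes("tray","top")[:1]:
    m=s["region"].astype(np.uint8); ct=max(cv2.findContours(m,0,1)[0],key=cv2.contourArea)
    q=cv2.boxPoints(cv2.minAreaRect(ct)); print(s["confidence"],[np.round(atz(ct_,u,15)[:2]).tolist() for u in q])
E
```

```text
[ 580.99320208 -334.25353734  188.13441726]
tray [([286, 128], 0.88, [581.0, -279.0])]
0.97 [[373, 17], [195, 24], [214, 228], [283, 213], [367, 222]] [[651.0, -191.0], [508.0, -196.0], [514.0, -370.0], [579.0, -355.0], [657.0, -364.0]]
0.89 [[652.0, -187.0], [653.0, -374.0], [506.0, -367.0], [505.0, -183.0]]
```

View pics/w4.png

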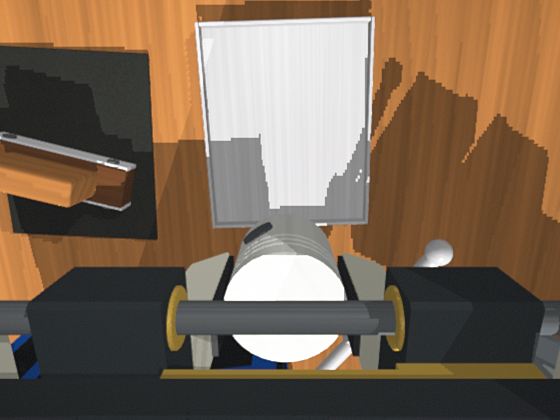

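The tray's rim corners are at (197,22), (373,17), (367,222) and (214,228). A metal ball (the vise handle) is at (438,252), so I'm checking its position before lowering.

```bash
python3 - <<'E'
from h import *
c={n:optics.get_calibration(n) for n in("top","scene","wrist")}
u={"top":(498,161),"scene":(150,393),"wrist":(438,252)}
print(tri([ray(c[n],u[n]) for n in u]))
E
```

```text
(array([ 683.92220142, -358.43560026,  109.14113622]), np.float64(4.597771636281706))
```

Ball at (684,-358,109). I'm placing the piston at about (560,-328) so the gripper body clears it.

send_rows --offset '[[0.05,-0.175,0],[0.05,-0.175,0.4],[0.05,-0.175,0.8],[0.05,-0.175,0.8]]' --delta_rot '[[0,0,0],[0,0,0],[0,0,0],[0,0,0]]'

```text
time: 10.35
tool_pos: [558.3, -328.2, 90.1]
tcp_rot: [-3.135, -0.005, 1.572]
contact_force: [-0.4, 0.1, -1.5]
grip_width: 47.4
finger_force: 30.0
```

send_rows --offset '[[0,0,0.3],[0,0,0.5],[0,0,0.545],[0,0,0.545],[0,0,0.545]]' --delta_rot '[[0,0,0],[0,0,0],[0,0,0],[0,0,0],[0,0,0]]'

```text
time: 10.98
tool_pos: [561.4, -331.0, 30.1]
tcp_rot: [3.139, 0.002, 1.571]
contact_force: [-0.7, 0.6, -1.5]
grip_width: 47.4
finger_force: 30.0
```

send_rows --offset '[[0,0,0.02],[0,0,0.03],[0,0,0.03]]' --delta_rot '[[0,0,0],[0,0,0],[0,0,0]]'

```text
time: 11.35
tool_pos: [560.3, -330.3, 24.4]
tcp_rot: [-3.141, -0.0, 1.571]
contact_force: [0.2, -0.1, -1.9]
grip_width: 47.5
finger_force: 30.0
```

send_rows --offset '[[0,0,0],[0,0,0],[0,0,0]]' --delta_rot '[[0,0,0],[0,0,0],[0,0,0]]' --grip 0.75

```text
time: 11.72
tool_pos: [560.5, -330.4, 24.7]
tcp_rot: [3.141, 0.0, 1.571]
contact_force: [-0.2, 0.7, -0.2]
grip_width: 68.2
finger_force: 0.0
```

send_rows --offset '[[0,0,-0.3],[0,0,-0.7],[0,0,-1],[0,0,-1]]' --delta_rot '[[0,0,0],[0,0,0],[0,0,0],[0,0,0]]'

```text
time: 12.22
tool_pos: [562.0, -331.4, 148.4]
tcp_rot: [3.136, 0.005, 1.571]
contact_force: [0.3, 0.4, -1.2]
grip_width: 68.9
finger_force: 0.0
```

send_rows --offset '[[0.9,-0.12,-0.4],[0.9,-0.12,-0.4],[0.9,-0.12,-0.4]]' --delta_rot '[[0,0,0],[0,0,0],[0,0,0]]' --grip 1

```text
time: 12.6
tool_pos: [546.2, -219.3, 193.8]
tcp_rot: [3.14, 0.0, 1.575]
contact_force: [-0.5, -0.5, 0.8]
grip_width: 90.4
finger_force: 0.0
```

send_rows --offset '[[0.9,-0.12,0],[0.9,-0.12,0],[0.9,-0.12,0]]' --delta_rot '[[0,0,0],[0,0,0],[0,0,0]]'

```text
time: 12.98
tool_pos: [530.8, -112.3, 191.4]
tcp_rot: [-3.139, -0.001, 1.574]
contact_force: [0.0, 0.1, -0.2]
grip_width: 91.7
finger_force: 0.0
```

send_rows --offset '[[0.9,-0.12,0],[0.9,-0.12,0],[0.9,-0.12,0]]' --delta_rot '[[0,0,0],[0,0,0],[0,0,0]]'

```text
time: 13.35
tool_pos: [516.9, -5.2, 191.7]
tcp_rot: [-3.14, -0.0, 1.574]
contact_force: [-0.1, -0.5, 0.1]
grip_width: 91.5
finger_force: 0.0
```

send_rows --offset '[[0.87,-0.11,0],[0.87,-0.11,0],[0.87,-0.11,0],[0.87,-0.11,0],[0.87,-0.11,0]]' --delta_rot '[[0,0,0],[0,0,0],[0,0,0],[0,0,0],[0,0,0]]'

```text
time: 13.98
tool_pos: [504.4, 96.3, 192.2]
tcp_rot: [-3.141, 0.001, 1.569]
contact_force: [-0.0, 1.6, 0.1]
grip_width: 91.7
finger_force: 0.0
```

```bash
python3 - <<'E'
from h import *
o=get_obs(); print(o["tool_pos"])
c,im,_=look(["gear","spring"],z=50)
look(["piston"],"top",z=3)
E
```

```text
[504.38464801  96.32150754 192.21316093]
gear [([284, 197], 0.92, [503.0, 98.0])]
spring [([416, 194], 0.55, [613.0, 100.0])]
piston [([228, 151], 0.71, [728.0, 307.0]), ([471, 215], 0.67, [559.0, -336.0]), ([450, 205], 0.29, [585.0, -281.0])]
```

send_rows --offset '[[0,0,0.3],[0,0,0.7],[0,0,0.9],[0,0,0.97],[0,0,0.97],[0,0,0.97]]' --delta_rot '[[0,0,0],[0,0,0],[0,0,0],[0,0,0],[0,0,0],[0,0,0]]' --grip 0.85

```text
time: 14.98
tool_pos: [504.7, 98.1, 77.3]
tcp_rot: [3.139, 0.0, 1.571]
contact_force: [0.9, -0.3, -0.3]
grip_width: 77.9
finger_force: 0.0
```

send_rows --offset '[[0,0,0],[0,0,0],[0,0,0],[0,0,0],[0,0,0],[0,0,0],[0,0,0]]' --delta_rot '[[0,0,0],[0,0,0],[0,0,0],[0,0,0],[0,0,0],[0,0,0],[0,0,0]]' --grip 0

```text
time: 15.85
tool_pos: [504.0, 98.1, 76.1]
tcp_rot: [3.141, 0.0, 1.571]
contact_force: [0.8, 0.1, 0.1]
grip_width: 35.0
finger_force: 30.0
```

send_rows --offset '[[0,0,-0.3],[0,0,-0.7],[0,0,-0.95],[0,0,-0.95]]' --delta_rot '[[0,0,0],[0,0,0],[0,0,0],[0,0,0]]'

```text
time: 16.35
tool_pos: [504.7, 98.1, 191.8]
tcp_rot: [3.138, -0.0, 1.571]
contact_force: [0.2, 0.4, -3.2]
grip_width: 35.5
finger_force: 30.0
```

send_rows --offset '[[-1,0.155,0],[-1,0.155,0],[-1,0.155,0]]' --delta_rot '[[0,0,0],[0,0,0],[0,0,0]]'

```text
time: 16.73
tool_pos: [521.9, -25.4, 187.8]
tcp_rot: [-3.138, 0.0, 1.566]
contact_force: [0.1, 0.0, -2.5]
grip_width: 35.3
finger_force: 30.0
```

send_rows --offset '[[-1,0.155,0],[-1,0.155,0],[-1,0.155,0]]' --delta_rot '[[0,0,0],[0,0,0],[0,0,0]]'

```text
time: 17.1
tool_pos: [540.7, -144.5, 187.9]
tcp_rot: [-3.139, -0.0, 1.567]
contact_force: [0.2, 0.0, -2.3]
grip_width: 35.5
finger_force: 30.0
```

send_rows --offset '[[-1,0.155,0],[-1,0.155,0],[-1,0.155,0],[-1,0.155,0]]' --delta_rot '[[0,0,0],[0,0,0],[0,0,0],[0,0,0]]'

```text
time: 17.6
tool_pos: [559.3, -259.9, 188.6]
tcp_rot: [-3.139, -0.002, 1.572]
contact_force: [0.5, 0.4, -1.2]
grip_width: 35.1
finger_force: 30.0
```

send_rows --offset '[[-0.05,0,0.3],[-0.05,0,0.7],[-0.05,0,0.8],[-0.05,0,0.8],[-0.05,0,0.8]]' --delta_rot '[[0,0,0],[0,0,0],[0,0,0],[0,0,0],[0,0,0]]'

```text
time: 18.23
tool_pos: [561.0, -268.0, 96.3]
tcp_rot: [3.139, 0.002, 1.572]
contact_force: [0.6, -1.0, -1.1]
grip_width: 35.7
finger_force: 30.0
```

send_rows --offset '[[0,0,0.25],[0,0,0.45],[0,0,0.525],[0,0,0.525],[0,0,0.525],[0,0,0.525]]' --delta_rot '[[0,0,0],[0,0,0],[0,0,0],[0,0,0],[0,0,0],[0,0,0]]'

```text
time: 18.98
tool_pos: [560.4, -268.3, 32.3]
tcp_rot: [3.14, 0.001, 1.571]
contact_force: [-0.7, -0.3, -2.5]
grip_width: 35.3
finger_force: 30.0
```

send_rows --offset '[[0,0,0.02],[0,0,0.02],[0,0,0.02]]' --delta_rot '[[0,0,0],[0,0,0],[0,0,0]]'

```text
time: 19.35
tool_pos: [560.2, -268.2, 29.2]
tcp_rot: [3.141, 0.001, 1.571]
contact_force: [1.0, -1.1, 0.9]
grip_width: 35.5
finger_force: 30.0
```

send_rows --offset '[[0,0,0],[0,0,0],[0,0,0]]' --delta_rot '[[0,0,0],[0,0,0],[0,0,0]]' --grip 0.65

```text
time: 19.73
tool_pos: [559.7, -267.9, 28.6]
tcp_rot: [-3.141, -0.0, 1.571]
contact_force: [0.3, -0.5, -1.0]
grip_width: 58.1
finger_force: 0.0
```

send_rows --offset '[[0,0,-0.3],[0,0,-0.7],[0,0,-1],[0,0,-1]]' --delta_rot '[[0,0,0],[0,0,0],[0,0,0],[0,0,0]]'

```text
time: 20.23
tool_pos: [561.3, -268.8, 152.2]
tcp_rot: [3.136, 0.004, 1.571]
contact_force: [0.3, -0.5, 0.4]
grip_width: 60.0
finger_force: 0.0
```

send_rows --offset '[[1,0.14,-0.35],[1,0.14,-0.35],[1,0.14,-0.35]]' --delta_rot '[[0,0,0],[0,0,0],[0,0,0]]'

```text
time: 20.6
tool_pos: [577.1, -144.3, 191.3]
tcp_rot: [3.141, -0.0, 1.576]
contact_force: [-0.4, -0.2, 0.5]
grip_width: 59.6
finger_force: 0.0
```

send_rows --offset '[[1,0.14,0],[1,0.14,0],[1,0.14,0]]' --delta_rot '[[0,0,0],[0,0,0],[0,0,0]]'

```text
time: 20.98
tool_pos: [592.9, -24.9, 189.2]
tcp_rot: [-3.139, -0.001, 1.576]
contact_force: [0.0, 0.5, 0.3]
grip_width: 59.7
finger_force: 0.0
```

send_rows --offset '[[1,0.14,0],[1,0.14,0],[1,0.14,0],[1,0.14,0],[1,0.14,0]]' --delta_rot '[[0,0,0],[0,0,0],[0,0,0],[0,0,0],[0,0,0]]'

```text
time: 21.6
tool_pos: [610.0, 90.0, 190.3]
tcp_rot: [-3.141, 0.001, 1.569]
contact_force: [-0.3, -0.1, -0.3]
grip_width: 59.9
finger_force: 0.0
```

```bash
python3 - <<'E'
from h import *
o=get_obs(); print(o["tool_pos"])
c,im,_=look(["spring"],z=50)
print(finder.boxes_of("spring","wrist")[:2])
look(["piston","gear"],"top",z=3); look(["piston","gear"],"scene",z=3)
E
```

```text
[610.01894496  89.98280043 190.27115488]
spring [([289, 185], 0.95, [613.0, 102.0])]
[{'box': [130.8, 235.1, 157.6, 267.9], 'confidence': 0.69}, {'box': [265.8, 165.8, 309.4, 221.5], 'confidence': 0.62}]
piston [([469, 216], 0.69, [556.0, -331.0])]
gear [([449, 217], 0.75, [554.0, -277.0])]
piston [([128, 374], 0.72, [563.0, -331.0]), ([301, 183], 0.66, [503.0, 367.0]), ([332, 300], 0.42, [792.0, 22.0])]
gear [([154, 342], 0.61, [551.0, -257.0]), ([332, 304], 0.15, [795.0, 13.0])]
```

send_rows --offset '[[0.115,0.015,0],[0.115,0.015,0.3],[0.115,0.015,0.7],[0.115,0.015,0.98],[0.115,0.015,0.98],[0.115,0.015,0.98]]' --delta_rot '[[0,0,0],[0,0,0],[0,0,0],[0,0,0],[0,0,0],[0,0,0]]' --grip 0.7

```text
time: 22.8
tool_pos: [612.8, 106.5, 74.6]
tcp_rot: [3.139, -0.0, 1.572]
contact_force: [0.8, -0.5, -0.0]
grip_width: 64.4
finger_force: 0.0
```

send_rows --offset '[[0,0,0],[0,0,0],[0,0,0],[0,0,0],[0,0,0],[0,0,0]]' --delta_rot '[[0,0,0],[0,0,0],[0,0,0],[0,0,0],[0,0,0],[0,0,0]]' --grip 0

```text
time: 23.55
tool_pos: [612.0, 105.9, 73.5]
tcp_rot: [3.141, 0.0, 1.571]
contact_force: [-1.2, -0.1, 4.1]
grip_width: 32.4
finger_force: 30.0
```

send_rows --offset '[[0,0,-0.3],[0,0,-0.7],[0,0,-0.98],[0,0,-0.98]]' --delta_rot '[[0,0,0],[0,0,0],[0,0,0],[0,0,0]]'

```text
time: 24.05
tool_pos: [613.1, 106.0, 193.3]
tcp_rot: [3.136, -0.0, 1.571]
contact_force: [0.8, -0.4, -0.7]
grip_width: 32.6
finger_force: 30.0
```

send_rows --offset '[[-0.89,0,0],[-0.89,0,0],[-0.89,0,0]]' --delta_rot '[[0,0,0],[0,0,0],[0,0,0]]'

```text
time: 24.42
tool_pos: [611.0, -3.9, 188.4]
tcp_rot: [-3.138, 0.0, 1.567]
contact_force: [0.1, -0.0, -0.9]
grip_width: 32.6
finger_force: 30.0
```

send_rows --offset '[[-0.89,0,0],[-0.89,0,0],[-0.89,0,0]]' --delta_rot '[[0,0,0],[0,0,0],[0,0,0]]'

```text
time: 24.8
tool_pos: [611.2, -109.8, 188.8]
tcp_rot: [-3.139, -0.0, 1.568]
contact_force: [-0.9, -0.2, -0.5]
grip_width: 32.4
finger_force: 30.0
```

send_rows --offset '[[-0.89,0,0],[-0.89,0,0],[-0.89,0,0],[-0.89,0,0]]' --delta_rot '[[0,0,0],[0,0,0],[0,0,0],[0,0,0]]'

```text
time: 25.3
tool_pos: [611.9, -212.7, 189.6]
tcp_rot: [-3.14, -0.002, 1.572]
contact_force: [0.2, 0.5, -1.4]
grip_width: 32.2
finger_force: 30.0
```

send_rows --offset '[[0,0,0.3],[0,0,0.7],[0,0,0.8],[0,0,0.8],[0,0,0.8]]' --delta_rot '[[0,0,0],[0,0,0],[0,0,0],[0,0,0],[0,0,0]]'

```text
time: 25.92
tool_pos: [613.3, -214.5, 96.9]
tcp_rot: [3.138, 0.002, 1.572]
contact_force: [-0.8, 0.1, -0.2]
grip_width: 32.6
finger_force: 30.0
```

send_rows --offset '[[0,0,0.25],[0,0,0.45],[0,0,0.55],[0,0,0.55],[0,0,0.55],[0,0,0.55],[0,0,0.55]]' --delta_rot '[[0,0,0],[0,0,0],[0,0,0],[0,0,0],[0,0,0],[0,0,0],[0,0,0]]'

```text
time: 26.8
tool_pos: [612.3, -214.6, 29.4]
tcp_rot: [3.141, 0.001, 1.571]
contact_force: [-0.0, -0.4, -1.8]
grip_width: 32.5
finger_force: 30.0
```

send_rows --offset '[[0,0,0.02],[0,0,0.02],[0,0,0.02]]' --delta_rot '[[0,0,0],[0,0,0],[0,0,0]]'

```text
time: 27.18
tool_pos: [612.2, -214.6, 26.5]
tcp_rot: [3.141, 0.0, 1.571]
contact_force: [0.4, -0.8, 0.9]
grip_width: 32.1
finger_force: 30.0
```

send_rows --offset '[[0,0,0],[0,0,0],[0,0,0]]' --delta_rot '[[0,0,0],[0,0,0],[0,0,0]]' --grip 0.6

```text
time: 27.55
tool_pos: [611.9, -214.4, 26.2]
tcp_rot: [-3.141, -0.0, 1.571]
contact_force: [-1.0, -0.5, 1.0]
grip_width: 54.0
finger_force: 0.0
```

send_rows --offset '[[0,0,-0.3],[0,0,-0.7],[0,0,-1],[0,0,-1]]' --delta_rot '[[0,0,0],[0,0,0],[0,0,0],[0,0,0]]'

```text
time: 28.05
tool_pos: [613.6, -215.2, 150.0]
tcp_rot: [3.135, 0.003, 1.571]
contact_force: [-0.2, -0.4, 0.1]
grip_width: 55.4
finger_force: 0.0
```

send_rows --offset '[[-0.55,-0.94,-0.6],[-0.55,-0.94,-0.6],[-0.55,-0.94,-0.6]]' --delta_rot '[[0,0,0],[0,0,0],[0,0,0]]'

```text
time: 28.42
tool_pos: [497.4, -281.8, 219.1]
tcp_rot: [3.141, 0.001, 1.569]
contact_force: [0.1, 0.4, -0.2]
grip_width: 54.9
finger_force: 0.0
```

send_rows --offset '[[-0.55,-0.94,0],[-0.55,-0.94,0],[-0.55,-0.94,0],[-0.55,-0.94,0],[-0.55,-0.94,0]]' --delta_rot '[[0,0,0],[0,0,0],[0,0,0],[0,0,0],[0,0,0]]'

```text
time: 29.05
tool_pos: [387.5, -345.8, 217.8]
tcp_rot: [-3.142, -0.001, 1.573]
contact_force: [0.3, 0.0, 0.2]
grip_width: 55.3
finger_force: 0.0
```

```bash
python3 - <<'E'
from h import *
o=get_obs(); print(o["tool_pos"])
c,im,_=look(["scraper","mat"],z=4,save="w5")
ct=optics.get_calibration("top"); it=optics.capture("top")
print([np.round(d["uv"]).tolist() for d in finder.pinpoint("scraper","top")])
for t in("piston","gear","spring"): print(t,[np.round(atz(ct,d["uv"],3)[:2]).tolist() for d in finder.pinpoint(t,"top")[:3]])
for t in("scraper","mat"):
  for s in finder.silhouettes(t,"wrist")[:1]:
    m=s["region"].astype(np.uint8); k=max(cv2.findContours(m,0,1)[0],key=cv2.contourArea)
    q=cv2.boxPoints(cv2.minAreaRect(k)); print(t,s["confidence"],np.round(q).tolist(),[np.round(atz(c,u,26 if t[0]=="s" else 4)[:2]).tolist() for u in q])
a=cv2.resize(it[170:320,400:520],None,fx=2.8,fy=2.8,interpolation=2)
cv2.imwrite("pics/c2.png",np.hstack([im[:,100:450],a])[:,:,::-1])
E
```

```text
[ 387.5377506  -345.78246765  217.82314287]
scraper [([278, 150], 0.55, [380.0, -314.0])]
mat [([288, 134], 0.75, [391.0, -298.0])]
[[470.0, 285.0], [229.0, 152.0]]
piston [[554.0, -334.0], [492.0, 385.0]]
gear [[561.0, -270.0]]
spring [[396.0, -295.0], [612.0, -217.0], [552.0, -339.0]]
scraper 0.62 [[208.0, 161.0], [220.0, 115.0], [345.0, 147.0], [333.0, 193.0]] [[315.0, -322.0], [328.0, -280.0], [443.0, -309.0], [434.0, -353.0]]
mat 0.95 [[205.0, 213.0], [216.0, 35.0], [367.0, 44.0], [356.0, 222.0]] [[305.0, -379.0], [325.0, -209.0], [462.0, -217.0], [462.0, -388.0]]
```

View pics/c2.png

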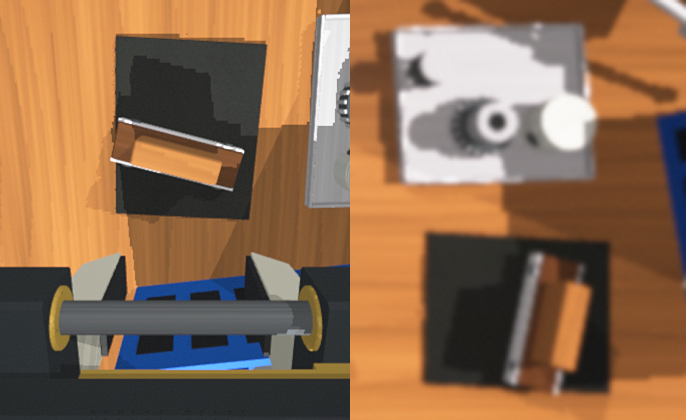

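All three parts stand in the tray. The scraper is on the mat, with its block corners at about (220,118), (345,150), (335,190) and (212,157), giving centre (380,-316) and yaw -14.4°. I'm turning the tool to match.

send_rows --offset '[[0.24,-0.06,0.4],[0.24,-0.06,0.4],[0.24,-0.06,0.4],[0.24,-0.06,0.4],[0.24,-0.06,0.4],[0.24,-0.06,0.4],[0.24,-0.06,0.4],[0.24,-0.06,0.4]]' --delta_rot '[[0,0,0.145],[0,0,0.145],[0,0,0.145],[0,0,0.145],[0,0,0.145],[0,0,0.145],[0,0,0.145],[0,0,0.145]]'

```text
time: 30.55
tool_pos: [379.2, -317.8, 170.3]
tcp_rot: [3.142, 0.0, 0.662]
contact_force: [-0.1, 0.5, 0.7]
grip_width: 55.3
finger_force: 0.0
```

send_rows --offset '[[0,0,0],[0,0,0],[0,0,0],[0,0,0],[0,0,0],[0,0,0],[0,0,0],[0,0,0]]' --delta_rot '[[0,0,0.145],[0,0,0.145],[0,0,0.145],[0,0,0.145],[0,0,0.145],[0,0,0.145],[0,0,0.145],[0,0,0.145]]'

```text
time: 31.55
tool_pos: [379.2, -317.8, 170.3]
tcp_rot: [3.141, -0.0, -0.249]
contact_force: [0.4, 0.8, 0.9]
grip_width: 55.4
finger_force: 0.0
```

```bash
python3 - <<'E'
from h import *
o=get_obs(); print(o["tool_pos"],o["tcp_rot"],o["joint_positions"])
c,im,_=look(["scraper","mat"],z=4,save="w6")
E
```

```text
[ 379.20785697 -317.80914216  170.32608984] [ 3.14149205e+00 -1.21212248e-05 -2.48853871e-01] [-8.52521969e-01  3.42582587e-01  1.69162486e+00 -8.48963630e-05
  1.10731812e+00  9.67166180e-01]
scraper [([281, 192], 0.64, [381.0, -315.0])]
mat [([264, 187], 0.74, [389.0, -301.0])]
```

View pics/w6.png

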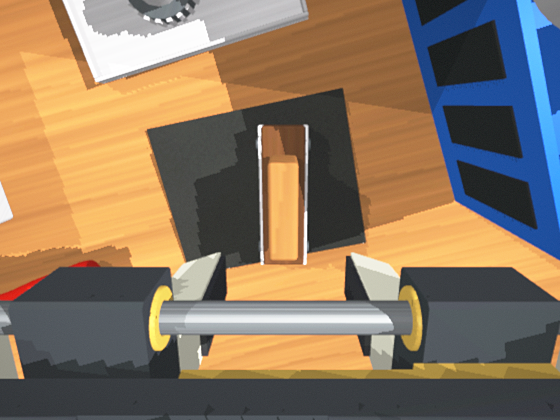

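The scraper grip at (284,208) is lined up with the fingers. The blue bin edge on the right ends at (455,200), so I'm checking it for clearance.

```bash
python3 - <<'E'
from h import *
c={n:optics.get_calibration(n) for n in("top","wrist")}
print(tri([ray(c["top"],(528,306)),ray(c["wrist"],(456,201))]))
for z in(0,50,100): print(z,np.round(atz(c["wrist"],(456,201),z)),np.round(atz(c["wrist"],(420,60),z)))
print("grip top",np.round(atz(c["wrist"],(284,208),70)))
E
```

```text
(array([ 325.41118447, -475.57302075,  -11.87064148]), np.float64(4.4624097067987405))
0 [ 333. -467.    0.] [ 459. -453.    0.]
50 [ 351. -447.   50.] [ 458. -435.   50.]
100 [ 369. -427.  100.] [ 457. -417.  100.]
grip top [ 384. -318.   70.]
```

send_rows --offset '[[0.02,-0.015,0.3],[0.02,-0.015,0.6],[0.02,-0.015,0.8],[0.02,-0.015,0.8]]' --delta_rot '[[0,0,0],[0,0,0],[0,0,0],[0,0,0]]'

```text
time: 32.2
tool_pos: [381.2, -315.8, 73.0]
tcp_rot: [-3.14, 0.003, -0.25]
contact_force: [0.3, -0.4, 0.4]
grip_width: 55.0
finger_force: 0.0
```

send_rows --offset '[[0,0,0.2],[0,0,0.32],[0,0,0.32],[0,0,0.32]]' --delta_rot '[[0,0,0],[0,0,0],[0,0,0],[0,0,0]]'

```text
time: 32.7
tool_pos: [382.4, -317.1, 36.7]
tcp_rot: [3.141, -0.001, -0.251]
contact_force: [0.4, 0.2, 0.2]
grip_width: 55.3
finger_force: 0.0
```

send_rows --offset '[[0,0,0],[0,0,0],[0,0,0],[0,0,0],[0,0,0],[0,0,0]]' --delta_rot '[[0,0,0],[0,0,0],[0,0,0],[0,0,0],[0,0,0],[0,0,0]]' --grip 0

```text
time: 33.45
tool_pos: [382.0, -316.7, 36.0]
tcp_rot: [3.141, -0.0, -0.251]
contact_force: [-0.6, 0.9, 2.1]
grip_width: 21.9
finger_force: 30.0
```

send_rows --offset '[[0,0,-0.3],[0,0,-0.6],[0,0,-1],[0,0,-1]]' --delta_rot '[[0,0,0],[0,0,0],[0,0,0],[0,0,0]]'

```text
time: 33.95
tool_pos: [383.3, -318.1, 159.0]
tcp_rot: [3.138, -0.006, -0.251]
contact_force: [-0.4, -0.9, -2.5]
grip_width: 21.9
finger_force: 30.0
```

send_rows --offset '[[0.35,-0.8,0],[0.35,-0.8,0],[0.35,-0.8,0]]' --delta_rot '[[0,0,0],[0,0,0],[0,0,0]]'

```text
time: 34.33
tool_pos: [447.0, -231.5, 154.3]
tcp_rot: [-3.14, 0.002, -0.247]
contact_force: [-0.1, -0.3, -1.9]
grip_width: 21.8
finger_force: 30.0
```

send_rows --offset '[[0.35,-0.8,0],[0.35,-0.8,0],[0.35,-0.8,0]]' --delta_rot '[[0,0,0],[0,0,0],[0,0,0]]'

```text
time: 34.7
tool_pos: [511.3, -150.0, 154.5]
tcp_rot: [-3.141, 0.002, -0.248]
contact_force: [-0.3, 0.1, -2.1]
grip_width: 22.1
finger_force: 30.0
```

send_rows --offset '[[0.35,-0.8,0],[0.35,-0.8,0],[0.35,-0.8,0],[0.35,-0.8,0],[0.35,-0.8,0],[0.35,-0.8,0]]' --delta_rot '[[0,0,-0.025],[0,0,-0.025],[0,0,-0.025],[0,0,-0.025],[0,0,-0.025],[0,0,-0.025]]'

```text
time: 35.45
tool_pos: [575.1, -70.1, 155.9]
tcp_rot: [3.141, 0.0, -0.095]
contact_force: [-0.4, -0.5, -2.5]
grip_width: 21.6
finger_force: 30.0
```

```bash
python3 - <<'E'
from h import *
o=get_obs(); print(o["tool_pos"],o["tcp_rot"],o["grip_width"],go([576.4,-69.8,120],-0.094,o))
c=optics.get_calibration("top"); im=optics.capture("top")
P=np.array([551.5,38]);y=-0.094;M=np.array([[np.cos(y),np.sin(y)],[-np.sin(y),np.cos(y)]])
print("chips plate frame",[(np.round(M@(atz(c,d["uv"],52)[:2]-P)).tolist(),round(d["confidence"],2)) for d in finder.pinpoint("chip0","top")])
for s in finder.silhouettes("plate","top")[:1]:
    k=max(cv2.findContours(s["region"].astype(np.uint8),0,1)[0],key=cv2.contourArea); print([np.round(atz(c,u,50)[:2]).tolist() for u in cv2.approxPolyDP(k,6,True)[:,0]])
c,im,_=look(["chip0"],save="w7")
E
```

```text
[575.0538301  -70.06417636 155.9369053 ] [ 3.14132637e+00  1.41472905e-04 -9.53121240e-02] 21.58503907955127 ([0.011, -0.003, 0.299], [0.0, 0.0, -0.0002])
chips plate frame [([-4.0, -69.0], 0.59), ([-1.0, -23.0], 0.53), ([-66.0, 2.0], 0.5), ([-0.0, 19.0], 0.47), ([75.0, -8.0], 0.41), ([3.0, 60.0], 0.41)]
[[680.0, 230.0], [450.0, 249.0], [422.0, -68.0], [510.0, -84.0], [522.0, -60.0], [565.0, -58.0], [573.0, -5.0], [668.0, -29.0]]
chip0 [([147, 163], 0.92, [620.0, 25.0]), ([67, 253], 0.79, [559.0, 99.0]), ([533, 357], 0.75, [431.0, -264.0]), ([173, 255], 0.66, [549.0, 19.0]), ([116, 247], 0.61, [560.0, 60.0]), ([229, 255], 0.55, [546.0, -24.0])]
```

View pics/w7.png

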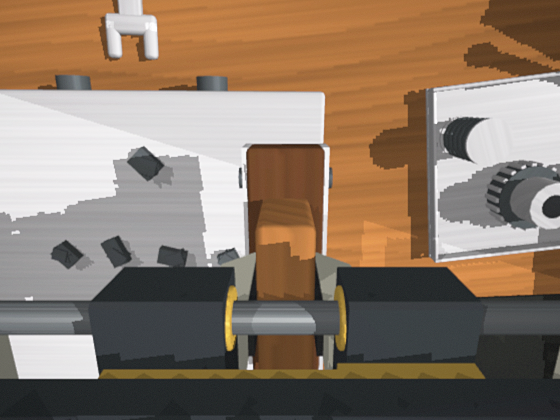

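Five chips are visible left of the scraper: (147,163), (67,253), (116,247), (173,255) and (229,257). The scraper hangs upright in the fingers above the plate's -y edge (column 324), and I'm lowering it now.

send_rows --offset '[[0.01,0.03,0.2],[0.01,0.03,0.4],[0.01,0.03,0.5],[0.01,0.03,0.55],[0.01,0.03,0.55],[0.01,0.03,0.55]]' --delta_rot '[[0,0,0],[0,0,0],[0,0,0],[0,0,0],[0,0,0],[0,0,0]]'

```text
time: 36.45
tool_pos: [576.9, -72.8, 90.7]
tcp_rot: [3.141, -0.002, -0.094]
contact_force: [-0.6, -0.2, -2.3]
grip_width: 21.7
finger_force: 30.0
```

send_rows --offset '[[0,0,0.02],[0,0,0.04],[0,0,0.05],[0,0,0.05],[0,0,0.05],[0,0,0.05]]' --delta_rot '[[0,0,0],[0,0,0],[0,0,0],[0,0,0],[0,0,0],[0,0,0]]'

```text
time: 37.2
tool_pos: [576.5, -72.7, 84.0]
tcp_rot: [3.141, -0.0, -0.094]
contact_force: [0.3, -0.2, -2.2]
grip_width: 21.6
finger_force: 30.0
```

send_rows --offset '[[0,0,0.008],[0,0,0.012],[0,0,0.012],[0,0,0.012]]' --delta_rot '[[0,0,0],[0,0,0],[0,0,0],[0,0,0]]'

```text
time: 37.7
tool_pos: [576.4, -72.6, 82.5]
tcp_rot: [3.141, -0.0, -0.094]
contact_force: [-0.5, 0.0, -1.2]
grip_width: 21.8
finger_force: 30.0
```

send_rows --offset '[[0,0,0.006],[0,0,0.01],[0,0,0.01],[0,0,0.01]]' --delta_rot '[[0,0,0],[0,0,0],[0,0,0],[0,0,0]]'

```text
time: 38.2
tool_pos: [576.5, -72.6, 82.0]
tcp_rot: [3.141, -0.001, -0.094]
contact_force: [-2.6, 0.8, 5.4]
grip_width: 21.5
finger_force: 30.0
```

send_rows --offset '[[0,-0.08,0],[0,-0.16,0],[0,-0.24,0],[0,-0.32,0],[0,-0.4,0],[0,-0.48,0],[0,-0.56,0],[0,-0.64,0]]' --delta_rot '[[0,0,0],[0,0,0],[0,0,0],[0,0,0],[0,0,0],[0,0,0],[0,0,0],[0,0,0]]'

```text
time: 39.2
tool_pos: [584.3, 3.8, 82.1]
tcp_rot: [3.14, -0.002, -0.093]
contact_force: [0.1, -7.0, 6.2]
grip_width: 21.7
finger_force: 30.0
```

```bash
cat >> h.py <<'E'
def chips(cam="top",z=52):
    c=optics.get_calibration(cam); im=optics.capture(cam)
    P=np.array([551.5,38]);y=-0.094;M=np.array([[np.cos(y),np.sin(y)],[-np.sin(y),np.cos(y)]])
    print(cam,"chips px,py",[(np.round(M@(atz(c,d["uv"],z)[:2]-P)).tolist(),round(d["confidence"],2)) for d in finder.pinpoint("chip0",cam)])
    return im
E
python3 -c "
from h import *
chips(); chips('scene')"
```

```text
top chips px,py [([-246.0, 158.0], 0.64), ([-20.0, 12.0], 0.58), ([-4.0, 29.0], 0.55), ([-63.0, 7.0], 0.53), ([-4.0, 62.0], 0.51), ([2.0, -10.0], 0.48)]
scene chips px,py [([1.0, 67.0], 0.63), ([69.0, 5.0], 0.48)]
```

send_rows --offset '[[-0.01,-0.08,0],[-0.02,-0.16,0],[-0.03,-0.24,0],[-0.04,-0.32,0],[-0.05,-0.4,0],[-0.05,-0.48,0],[-0.05,-0.56,0],[-0.05,-0.64,0]]' --delta_rot '[[0,0,0],[0,0,0],[0,0,0],[0,0,0],[0,0,0],[0,0,0],[0,0,0],[0,0,0]]'

```text
time: 40.4
tool_pos: [585.4, 80.8, 82.0]
tcp_rot: [3.14, -0.002, -0.093]
contact_force: [-1.4, -8.1, 11.7]
grip_width: 21.8
finger_force: 30.0
```

```bash
python3 -c "
from h import *
im=chips(); chips('scene')
cv2.imwrite('pics/t8.png',cv2.resize(im[140:300,220:420],None,fx=3.5,fy=3.5,interpolation=2)[:,:,::-1])"
```

```text
top chips px,py []
scene chips px,py [([-201.0, 107.0], 0.62), ([-53.0, 7.0], 0.43)]
```

View pics/t8.png

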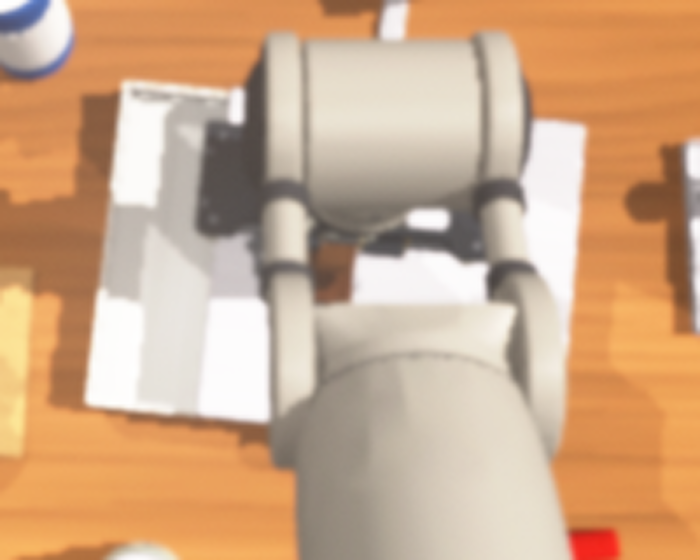

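The arm hides the blade in this view; the pan at left (130,250) is still empty. I'm carrying on with the push.

send_rows --offset '[[0,-0.08,0],[0,-0.16,0],[0,-0.24,0],[0,-0.32,0],[0,-0.4,0],[0,-0.48,0],[0,-0.56,0],[0,-0.62,0]]' --delta_rot '[[0,0,0],[0,0,0],[0,0,0],[0,0,0],[0,0,0],[0,0,0],[0,0,0],[0,0,0]]'

```text
time: 41.6
tool_pos: [592.2, 155.1, 82.0]
tcp_rot: [3.141, -0.002, -0.093]
contact_force: [-1.7, -5.6, 6.0]
grip_width: 21.8
finger_force: 30.0
```

send_rows --offset '[[0,-0.06,0],[0,-0.12,0],[0,-0.15,0],[0,-0.15,0]]' --delta_rot '[[0,0,0],[0,0,0],[0,0,0],[0,0,0]]'

```text
time: 42.1
tool_pos: [593.8, 173.2, 82.0]
tcp_rot: [3.141, -0.001, -0.093]
contact_force: [-0.0, -3.3, 6.9]
grip_width: 21.7
finger_force: 30.0
```

send_rows --offset '[[0,0,-0.1],[0,0,-0.25],[0,0,-0.4],[0,0,-0.4]]' --delta_rot '[[0,0,0],[0,0,0],[0,0,0],[0,0,0]]'

```text
time: 42.6
tool_pos: [594.1, 173.6, 130.6]
tcp_rot: [-3.14, -0.003, -0.093]
contact_force: [-0.5, 0.4, -2.2]
grip_width: 21.8
finger_force: 30.0
```

send_rows --offset '[[0,1,0],[0,1,0],[0,1,0],[0,1,0]]' --delta_rot '[[0,0,0],[0,0,0],[0,0,0],[0,0,0]]'

```text
time: 43.1
tool_pos: [581.9, 53.7, 128.6]
tcp_rot: [-3.141, 0.001, -0.095]
contact_force: [0.5, 0.4, -2.8]
grip_width: 22.1
finger_force: 30.0
```

send_rows --offset '[[-0.8,1,0],[-0.8,1,0],[-0.8,1,0],[-0.8,1,0],[-0.8,1,0]]' --delta_rot '[[0,0,0],[0,0,0],[0,0,0],[0,0,0],[0,0,0]]'

```text
time: 43.72
tool_pos: [476.3, -56.0, 129.3]
tcp_rot: [-3.141, -0.001, -0.093]
contact_force: [1.1, 0.6, -1.9]
grip_width: 22.0
finger_force: 30.0
```

```bash
python3 -c "
from h import *
o=get_obs(); print(o['tool_pos'],o['grip_width'])
im=chips(); i2=chips('scene'); i3=chips('wrist')
a=cv2.resize(im[150:280,235:400],None,fx=2.4,fy=2.4,interpolation=2);b=cv2.resize(i2[170:310,165:345],None,fx=2.2,fy=2.2,interpolation=2)
k=max(len(a),len(b)); f=lambda x:np.pad(x,((0,k-len(x)),(0,0),(0,0)))
cv2.imwrite('pics/t9.png',np.vstack([np.hstack([f(a),f(b)])])[:,:,::-1])"
```

```text
[476.29070766 -55.98901746 129.34562348] 22.035472333268473
top chips px,py [([71.0, 153.0], 0.59), ([7.0, 164.0], 0.52), ([-18.0, 130.0], 0.49), ([2.0, 132.0], 0.49), ([-58.0, 7.0], 0.4), ([-11.0, 158.0], 0.36)]
scene chips px,py [([-57.0, 8.0], 0.62)]
wrist chips px,py [([-60.0, 3.0], 0.81)]
```

View pics/t9.png

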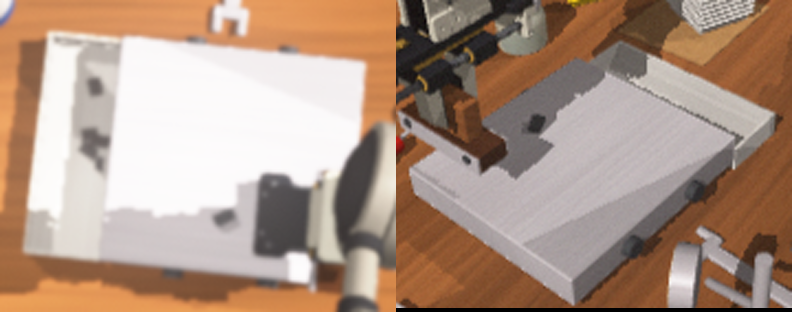

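Five chips lie in the pan (left image, around (95,85) and (95,148)). One is left on the plate at (223,217), which is px -60, py 4 in the plate frame. Second pass for that one.

send_rows --offset '[[0,0,0.15],[0,0,0.3],[0,0,0.37],[0,0,0.4],[0,0,0.4],[0,0,0.4]]' --delta_rot '[[0,0,0],[0,0,0],[0,0,0],[0,0,0],[0,0,0],[0,0,0]]'

```text
time: 44.78
tool_pos: [475.6, -57.0, 82.0]
tcp_rot: [3.142, -0.001, -0.094]
contact_force: [-2.8, 1.1, 6.4]
grip_width: 21.8
finger_force: 30.0
```

send_rows --offset '[[0,-0.08,0],[0,-0.16,0],[0,-0.24,0],[0,-0.32,0],[0,-0.4,0],[0,-0.48,0],[0,-0.56,0],[0,-0.64,0]]' --delta_rot '[[0,0,0],[0,0,0],[0,0,0],[0,0,0],[0,0,0],[0,0,0],[0,0,0],[0,0,0]]'

```text
time: 45.78
tool_pos: [483.6, 19.4, 82.0]
tcp_rot: [3.14, -0.002, -0.093]
contact_force: [-0.1, -4.8, 7.1]
grip_width: 21.9
finger_force: 30.0
```

send_rows --offset '[[0,-0.08,0],[0,-0.16,0],[0,-0.24,0],[0,-0.32,0],[0,-0.4,0],[0,-0.48,0],[0,-0.56,0],[0,-0.64,0]]' --delta_rot '[[0,0,0],[0,0,0],[0,0,0],[0,0,0],[0,0,0],[0,0,0],[0,0,0],[0,0,0]]'

```text
time: 46.78
tool_pos: [490.6, 96.0, 82.0]
tcp_rot: [3.141, -0.002, -0.093]
contact_force: [-0.8, -4.8, 7.7]
grip_width: 21.7
finger_force: 30.0
```

send_rows --offset '[[0,-0.08,0],[0,-0.16,0],[0,-0.24,0],[0,-0.32,0],[0,-0.4,0],[0,-0.48,0],[0,-0.56,0],[0,-0.66,0]]' --delta_rot '[[0,0,0],[0,0,0],[0,0,0],[0,0,0],[0,0,0],[0,0,0],[0,0,0],[0,0,0]]'

```text
time: 47.78
tool_pos: [497.7, 174.7, 82.0]
tcp_rot: [3.141, -0.002, -0.093]
contact_force: [-0.3, -5.8, 6.5]
grip_width: 21.7
finger_force: 30.0
```

send_rows --offset '[[0,0,0],[0,0,0],[0,0,-0.25],[0,0,-0.6],[0,0,-0.6]]' --delta_rot '[[0,0,0],[0,0,0],[0,0,0],[0,0,0],[0,0,0]]'

```text
time: 48.4
tool_pos: [498.8, 175.8, 155.8]
tcp_rot: [-3.139, -0.006, -0.093]
contact_force: [-0.3, -0.2, -3.5]
grip_width: 22.0
finger_force: 30.0
```

send_rows --offset '[[0,1,0],[0,1,0],[0,1,0],[0,1,0]]' --delta_rot '[[0,0,0],[0,0,0],[0,0,0],[0,0,0]]'

```text
time: 48.9
tool_pos: [485.4, 55.5, 152.2]
tcp_rot: [-3.141, 0.002, -0.095]
contact_force: [0.5, -0.1, -3.0]
grip_width: 21.9
finger_force: 30.0
```

send_rows --offset '[[0,1,0],[0,1,0],[0,1,0],[0,1,0],[0,1,0]]' --delta_rot '[[0,0,0],[0,0,0],[0,0,0],[0,0,0],[0,0,0]]'

```text
time: 49.52
tool_pos: [474.8, -62.6, 153.0]
tcp_rot: [-3.141, 0.0, -0.091]
contact_force: [-0.3, 0.2, -2.2]
grip_width: 22.0
finger_force: 30.0
```

```bash
python3 -c "
from h import *
o=get_obs(); print(o['tool_pos'],o['grip_width'])
im=chips(z=8); i2=chips('scene'); i3=chips('wrist')
cv2.imwrite('pics/t10.png',cv2.resize(im[150:280,235:400],None,fx=3,fy=3,interpolation=2)[:,:,::-1])
look(['mat','barrel'],'top',z=4)"
```

```text
[474.83475709 -62.57487894 153.02265648] 22.029592424401503
top chips px,py [([83.0, 157.0], 0.52), ([8.0, 131.0], 0.49), ([-53.0, 160.0], 0.48), ([18.0, 157.0], 0.44), ([-15.0, 127.0], 0.42), ([-130.0, -352.0], 0.4), ([-8.0, 149.0], 0.37), ([-13.0, -6.0], 0.35)]
scene chips px,py [([-140.0, -60.0], 0.6)]
wrist chips px,py []
mat [([456, 281], 0.93, [386.0, -289.0])]
barrel [([115, 225], 0.91, [526.0, 601.0]), ([190, 238], 0.8, [495.0, 402.0]), ([198, 311], 0.62, [306.0, 376.0]), ([331, 132], 0.19, [780.0, 32.0])]
```

View pics/t10.png

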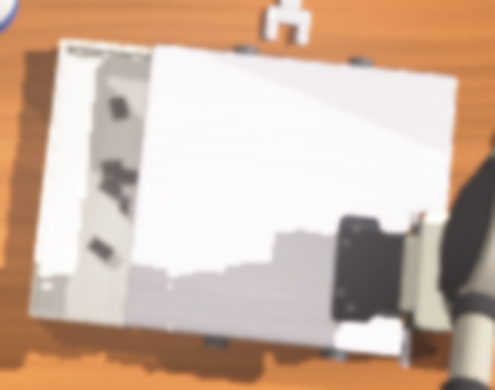

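All six chips lie in the pan: one at (118,107), a cluster of four around (118,185) and one at (100,250). The plate is bare, so I'm returning the scraper to the mat.

send_rows --offset '[[-0.17,0.68,0],[-0.17,0.68,0],[-0.17,0.68,0]]' --delta_rot '[[0,0,0],[0,0,0],[0,0,0]]'

```text
time: 50.35
tool_pos: [446.4, -144.8, 153.3]
tcp_rot: [3.141, -0.0, -0.097]
contact_force: [0.7, 0.8, -2.4]
grip_width: 22.1
finger_force: 30.0
```

send_rows --offset '[[-0.17,0.68,0],[-0.17,0.68,0],[-0.17,0.68,0]]' --delta_rot '[[0,0,0],[0,0,0],[0,0,0]]'

```text
time: 50.72
tool_pos: [418.8, -223.4, 153.2]
tcp_rot: [-3.141, -0.0, -0.096]
contact_force: [-1.1, 0.3, -1.6]
grip_width: 21.8
finger_force: 30.0
```

send_rows --offset '[[-0.17,0.68,0],[-0.17,0.68,0],[-0.17,0.68,0],[-0.17,0.68,0],[-0.17,0.68,0]]' --delta_rot '[[0,0,0],[0,0,0],[0,0,0],[0,0,0],[0,0,0]]'

```text
time: 51.35
tool_pos: [391.4, -300.9, 153.3]
tcp_rot: [-3.141, 0.0, -0.092]
contact_force: [-0.6, 0.2, -2.8]
grip_width: 22.0
finger_force: 30.0
```

```bash
python3 -c "
from h import *
o=get_obs(); print(o['tool_pos'],o['tcp_rot'],o['grip_width'],o['finger_force'])
look(['mat'],z=4)"
```

```text
[ 391.42302651 -300.90010778  153.30055625] [-3.14122603e+00  3.83100286e-05 -9.21059296e-02] 21.99390689483952 29.996073246002197
mat []
```

send_rows --offset '[[0,0,0.3],[0,0,0.6],[0,0,0.8],[0,0,0.92],[0,0,0.92],[0,0,0.92]]' --delta_rot '[[0,0,0],[0,0,0],[0,0,0],[0,0,0],[0,0,0],[0,0,0]]'

```text
time: 52.2
tool_pos: [391.4, -302.7, 43.8]
tcp_rot: [3.14, -0.001, -0.094]
contact_force: [-0.4, -0.1, -2.2]
grip_width: 22.0
finger_force: 30.0
```

send_rows --offset '[[0,0,0.02],[0,0,0.035],[0,0,0.045],[0,0,0.045],[0,0,0.045]]' --delta_rot '[[0,0,0],[0,0,0],[0,0,0],[0,0,0],[0,0,0]]'

```text
time: 52.82
tool_pos: [390.9, -302.3, 37.5]
tcp_rot: [3.141, -0.0, -0.094]
contact_force: [0.2, -0.1, -3.0]
grip_width: 21.7
finger_force: 30.0
```

send_rows --offset '[[0,0,0.013],[0,0,0.013],[0,0,0.013]]' --delta_rot '[[0,0,0],[0,0,0],[0,0,0]]'

```text
time: 53.2
tool_pos: [391.0, -302.4, 36.0]
tcp_rot: [3.141, -0.0, -0.094]
contact_force: [0.4, 0.4, -0.1]
grip_width: 21.6
finger_force: 30.0
```

send_rows --offset '[[0,0,0],[0,0,0],[0,0,0],[0,0,0]]' --delta_rot '[[0,0,0],[0,0,0],[0,0,0],[0,0,0]]' --grip 0.6

```text
time: 53.7
tool_pos: [390.9, -302.3, 35.9]
tcp_rot: [3.141, -0.0, -0.094]
contact_force: [0.6, 0.2, -0.1]
grip_width: 53.7
finger_force: 0.0
```

send_rows --offset '[[0,0,-0.2],[0,0,-0.6],[0,0,-1],[0,0,-1]]' --delta_rot '[[0,0,0],[0,0,0],[0,0,0],[0,0,0]]'

```text
time: 54.2
tool_pos: [392.4, -303.8, 159.5]
tcp_rot: [3.136, -0.006, -0.094]
contact_force: [-0.2, 0.4, -0.2]
grip_width: 54.9
finger_force: 0.0
```

send_rows --offset '[[0.06,-0.98,-0.7],[0.06,-0.98,-0.7],[0.06,-0.98,-0.7],[0.06,-0.98,-0.7]]' --delta_rot '[[0,0,0],[0,0,0],[0,0,0],[0,0,0]]' --grip 1

```text
time: 54.7
tool_pos: [409.2, -185.5, 239.7]
tcp_rot: [3.141, -0.0, -0.092]
contact_force: [0.2, 0.2, -0.9]
grip_width: 89.7
finger_force: 0.0
```

send_rows --offset '[[0.06,-0.98,0],[0.06,-0.98,0],[0.06,-0.98,0]]' --delta_rot '[[0,0,0],[0,0,0],[0,0,0]]'

```text
time: 55.08
tool_pos: [426.9, -67.6, 238.1]
tcp_rot: [-3.141, 0.003, -0.09]
contact_force: [-0.2, -0.3, -0.2]
grip_width: 91.9
finger_force: 0.0
```

send_rows --offset '[[0.06,-0.98,0],[0.06,-0.98,0],[0.06,-0.98,0]]' --delta_rot '[[0,0,0],[0,0,0],[0,0,0]]'

```text
time: 55.45
tool_pos: [445.6, 48.2, 238.3]
tcp_rot: [3.141, 0.002, -0.091]
contact_force: [-0.7, -0.3, 0.5]
grip_width: 91.8
finger_force: 0.0
```

send_rows --offset '[[0.06,-0.98,0],[0.06,-0.98,0],[0.06,-0.98,0]]' --delta_rot '[[0,0,0],[0,0,0],[0,0,0]]'

```text
time: 55.82
tool_pos: [464.3, 164.0, 238.3]
tcp_rot: [3.141, 0.002, -0.092]
contact_force: [0.0, -0.7, -0.2]
grip_width: 92.0
finger_force: 0.0
```

send_rows --offset '[[0.06,-0.98,0],[0.06,-0.98,0],[0.06,-0.98,0]]' --delta_rot '[[0,0,0],[0,0,0],[0,0,0]]'

```text
time: 56.2
tool_pos: [482.9, 279.9, 238.1]
tcp_rot: [3.14, 0.001, -0.093]
contact_force: [0.3, -1.6, 0.2]
grip_width: 92.0
finger_force: 0.0
```

send_rows --offset '[[0.06,-0.98,0],[0.06,-0.98,0],[0.06,-0.98,0],[0.06,-0.98,0],[0.06,-0.98,0]]' --delta_rot '[[0,0,0],[0,0,0],[0,0,0],[0,0,0],[0,0,0]]'

```text
time: 56.82
tool_pos: [500.8, 393.8, 240.0]
tcp_rot: [3.141, 0.0, -0.096]
contact_force: [-0.7, 0.4, 0.3]
grip_width: 91.9
finger_force: 0.0
```

```bash
python3 - <<'E'
from h import *
o=get_obs(); print(o['tool_pos'],o['tcp_rot'])
c,im,_=look(['barrel','card'],z=3,save="w11")
for s in finder.silhouettes("barrel","wrist")[:3]: print("sil",np.round(s["box"]).tolist(),s["region"].sum(),np.round(im[s["region"]].mean(0)))
# sleeve rim: circles of right size
g=cv2.medianBlur(cv2.cvtColor(im,cv2.COLOR_RGB2GRAY),5)
T=np.linalg.inv(np.array(c["world_from_camera"])); d=(T@np.array([500,405,97,1]))[2]; r=28*c["fx"]/d
H=cv2.HoughCircles(g,cv2.HOUGH_GRADIENT,1,30,param1=80,param2=18,minRadius=int(r*.85),maxRadius=int(r*1.15))
print("r",r,[] if H is None else [(np.round(h).tolist(),np.round(atz(c,h[:2],97)[:2]).tolist()) for h in H[0][:6]])
look(["barrel"],"top",z=3); look(["barrel"],"scene",z=3); look(["scraper"],"top",z=4); look(["scraper"],"scene",z=4)
E
```

```text
[500.75275586 393.83929872 239.95962973] [ 3.14075274e+00  2.52434574e-05 -9.63602739e-02]
barrel [([91, 180], 0.93, [519.0, 601.0]), ([313, 332], 0.85, [309.0, 378.0]), ([269, 185], 0.63, [495.0, 411.0])]
card [([500, 88], 0.6, [571.0, 169.0])]
sil [1.0, 117.0, 146.0, 253.0] 11873 [171. 104.  35.]
sil [207.0, 131.0, 328.0, 259.0] 9984 [164. 164. 161.]
sil [258.0, 292.0, 372.0, 380.0] 3623 [193. 175.  41.]
r 33.562342378564125 [([36.0, 198.0, 31.0], [522.0, 600.0]), ([264.0, 204.0, 33.0], [499.0, 411.0]), ([318.0, 374.0, 29.0], [326.0, 379.0])]
barrel [([190, 240], 0.91, [489.0, 404.0]), ([198, 310], 0.52, [308.0, 376.0]), ([269, 214], 0.36, [557.0, 196.0])]
barrel [([308, 176], 0.98, [499.0, 415.0]), ([252, 167], 0.66, [321.0, 363.0]), ([342, 150], 0.65, [516.0, 614.0])]
scraper [([465, 282], 0.63, [384.0, -313.0]), ([281, 211], 0.6, [567.0, 165.0])]
scraper [([84, 318], 0.56, [387.0, -299.0])]
```

View pics/w11.png

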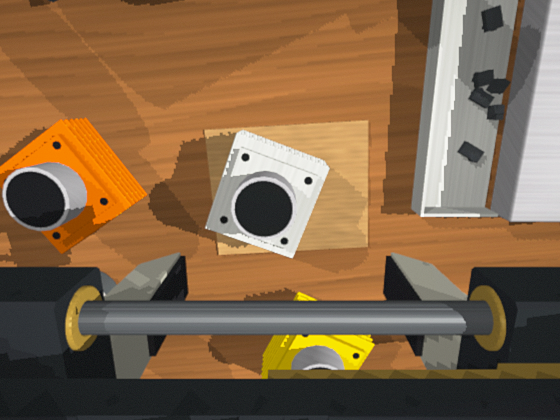

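The aluminium barrel stands on the cardboard with its sleeve at (264,205), i.e. (499,411) at z=97. Orange is at (35,198), yellow at (318,360), and all six chips are in the pan at right. Grasping the sleeve.

send_rows --offset '[[-0.03,-0.14,0.3],[-0.03,-0.14,0.7],[-0.03,-0.14,1],[-0.03,-0.14,1],[-0.03,-0.14,1]]' --delta_rot '[[0,0,0],[0,0,0],[0,0,0],[0,0,0],[0,0,0]]'

```text
time: 58.05
tool_pos: [498.8, 413.8, 121.6]
tcp_rot: [-3.14, -0.002, -0.094]
contact_force: [0.2, -0.3, 0.7]
grip_width: 91.9
finger_force: 0.0
```

send_rows --offset '[[0,0,0.2],[0,0,0.35],[0,0,0.39],[0,0,0.39],[0,0,0.39],[0,0,0.39]]' --delta_rot '[[0,0,0],[0,0,0],[0,0,0],[0,0,0],[0,0,0],[0,0,0]]'

```text
time: 58.8
tool_pos: [498.3, 413.5, 73.8]
tcp_rot: [-3.141, -0.001, -0.094]
contact_force: [0.1, -0.4, -0.1]
grip_width: 92.1
finger_force: 0.0
```

send_rows --offset '[[0,0,0.015],[0,0,0.015],[0,0,0.015]]' --delta_rot '[[0,0,0],[0,0,0],[0,0,0]]'

```text
time: 59.18
tool_pos: [497.9, 413.2, 71.2]
tcp_rot: [3.141, 0.0, -0.094]
contact_force: [0.5, -0.1, 0.2]
grip_width: 91.6
finger_force: 0.0
```

send_rows --offset '[[0,0,0],[0,0,0],[0,0,0],[0,0,0],[0,0,0],[0,0,0]]' --delta_rot '[[0,0,0],[0,0,0],[0,0,0],[0,0,0],[0,0,0],[0,0,0]]' --grip 0

```text
time: 59.92
tool_pos: [497.9, 412.8, 71.3]
tcp_rot: [3.141, 0.0, -0.094]
contact_force: [-1.5, -2.8, 1.8]
grip_width: 55.4
finger_force: 30.0
```

send_rows --offset '[[0,0,-0.15],[0,0,-0.4],[0,0,-0.7],[0,0,-0.9],[0,0,-0.9]]' --delta_rot '[[0,0,0],[0,0,0],[0,0,0],[0,0,0],[0,0,0]]'

```text
time: 60.55
tool_pos: [498.6, 414.0, 181.5]
tcp_rot: [-3.139, -0.003, -0.094]
contact_force: [-0.3, 0.4, -8.4]
grip_width: 55.4
finger_force: 30.0
```

send_rows --offset '[[0.09,0.39,0],[0.18,0.77,0],[0.18,0.77,0]]' --delta_rot '[[0,0,0],[0,0,0],[0,0,0]]'

```text
time: 60.92
tool_pos: [510.4, 315.7, 177.5]
tcp_rot: [3.138, 0.003, -0.097]
contact_force: [-0.2, 1.5, -8.2]
grip_width: 55.2
finger_force: 30.0
```

send_rows --offset '[[0.09,0.39,0],[0.18,0.77,0],[0.18,0.77,0]]' --delta_rot '[[0,0,0],[0,0,0],[0,0,0]]'

```text
time: 61.3
tool_pos: [523.5, 222.6, 178.0]
tcp_rot: [3.14, 0.002, -0.097]
contact_force: [1.1, 0.7, -7.7]
grip_width: 55.3
finger_force: 30.0
```

send_rows --offset '[[0.09,0.39,0],[0.18,0.77,0],[0.18,0.77,0]]' --delta_rot '[[0,0,0],[0,0,0],[0,0,0]]'

```text
time: 61.68
tool_pos: [536.6, 129.2, 178.3]
tcp_rot: [3.141, 0.001, -0.097]
contact_force: [1.0, 0.7, -8.4]
grip_width: 55.3
finger_force: 30.0
```

send_rows --offset '[[0.09,0.39,0],[0.19,0.77,0],[0.19,0.77,0],[0.19,0.77,0],[0.19,0.77,0]]' --delta_rot '[[0,0,0],[0,0,0],[0,0,0],[0,0,0],[0,0,0]]'

```text
time: 62.3
tool_pos: [550.3, 38.7, 178.9]
tcp_rot: [-3.141, 0.001, -0.092]
contact_force: [-0.1, 0.5, -9.1]
grip_width: 55.5
finger_force: 30.0
```

send_rows --offset '[[0,0,0.15],[0,0,0.3],[0,0,0.4],[0,0,0.45],[0,0,0.45],[0,0,0.45]]' --delta_rot '[[0,0,0],[0,0,0],[0,0,0],[0,0,0],[0,0,0],[0,0,0]]'

```text
time: 63.05
tool_pos: [551.0, 37.1, 125.9]
tcp_rot: [3.142, -0.001, -0.094]
contact_force: [0.1, 0.0, -8.1]
grip_width: 55.5
finger_force: 30.0
```

```bash
python3 -c "
from h import *
o=get_obs(); print(o['tool_pos'],o['tcp_rot'],o['grip_width'],o['finger_force'],o['contact_force'])"
```

```text
[551.01369936  37.09001365 125.94440841] [ 3.14156470e+00 -1.31835443e-03 -9.37705317e-02] 55.46567472161666 29.990418255329132 [ 0.11066749  0.01505137 -8.14248829]
```

send_rows --offset '[[0,0,0.02],[0,0,0.035],[0,0,0.045],[0,0,0.045],[0,0,0.045]]' --delta_rot '[[0,0,0],[0,0,0],[0,0,0],[0,0,0],[0,0,0]]'

```text
time: 63.68
tool_pos: [550.7, 36.9, 120.8]
tcp_rot: [3.141, -0.001, -0.094]
contact_force: [-5.3, -1.1, 6.5]
grip_width: 55.3
finger_force: 30.0
```

send_rows --offset '[[0,0,0.005],[0,0,0.01],[0,0,0.01],[0,0,0.01]]' --delta_rot '[[0,0,0],[0,0,0],[0,0,0],[0,0,0]]'

```text
time: 64.18
tool_pos: [550.7, 36.9, 120.7]
tcp_rot: [3.141, -0.002, -0.094]
contact_force: [-7.3, -1.7, 13.7]
grip_width: 55.7
finger_force: 30.0
```

send_rows --offset '[[0,0,-0.008],[0,0,-0.008],[0,0,-0.008]]' --delta_rot '[[0,0,0],[0,0,0],[0,0,0]]'

```text
time: 64.55
tool_pos: [550.6, 36.9, 120.8]
tcp_rot: [3.141, -0.001, -0.094]
contact_force: [-6.4, -0.6, 8.6]
grip_width: 55.5
finger_force: 30.0
```

send_rows --offset '[[0,0,0],[0,0,0],[0,0,0],[0,0,0],[0,0,0]]' --delta_rot '[[0,0,0],[0,0,0],[0,0,0],[0,0,0],[0,0,0]]' --grip 1

```text
time: 65.18
tool_pos: [550.6, 37.1, 119.6]
tcp_rot: [3.142, -0.0, -0.094]
contact_force: [0.0, -0.5, 0.6]
grip_width: 91.5
finger_force: 0.0
```

send_rows --offset '[[0,0,-0.2],[0,0,-0.5],[0,0,-1],[0,0,-1]]' --delta_rot '[[0,0,0],[0,0,0],[0,0,0],[0,0,0]]'

```text
time: 65.68
tool_pos: [553.0, 37.0, 244.7]
tcp_rot: [-3.141, -0.01, -0.094]
contact_force: [0.4, -0.2, -0.3]
grip_width: 91.6
finger_force: 0.0
```

send_rows --offset '[[-1,0,-0.5],[-1,0,-0.5],[-1,0,-0.5],[-1,0,-0.5],[-1,0,-0.5]]' --delta_rot '[[0,0,0],[0,0,0],[0,0,0],[0,0,0],[0,0,0]]'

```text
time: 66.3
tool_pos: [431.7, 48.1, 298.6]
tcp_rot: [3.141, 0.001, -0.094]
contact_force: [-0.8, -0.7, -0.3]
grip_width: 91.9
finger_force: 0.0
```

```bash
python3 - <<'E'
from h import *
a=optics.capture("scene"); b=optics.capture("top")
for n,z in(("barrel",50),("scraper",4),("piston",3),("gear",3),("spring",3),("jar",0),("spraycan",0),("wrench",0)):
    for cam in("top","scene"):
        c=optics.get_calibration(cam); print(n,cam,[(np.round(atz(c,d["uv"],z)[:2]).tolist(),round(d["confidence"],2)) for d in finder.pinpoint(n,cam)[:3]])
chips("top",8)
f=lambda im:cv2.resize(im,None,fx=1.9,fy=1.9,interpolation=2)
A=a[150:420,20:350]; A=cv2.resize(A,(480,393)); W=optics.capture("wrist"); W=cv2.resize(W,(310,232)); B=cv2.resize(b[150:300,150:400],(310,186))
out=np.zeros((420,790,3),np.uint8); out[:393,:480]=A; out[:232,480:]=W; out[232:418,480:]=B
cv2.imwrite("pics/final.png",out[:,:,::-1])
E
```

```text
barrel top [([524.0, 590.0], 0.87), ([307.0, 371.0], 0.85), ([544.0, 32.0], 0.83)]
barrel scene [([560.0, 36.0], 0.88), ([549.0, 532.0], 0.66), ([354.0, 318.0], 0.62)]
scraper top [([389.0, -309.0], 0.76), ([562.0, 188.0], 0.52)]
scraper scene [([385.0, -302.0], 0.64)]
piston top [([542.0, -316.0], 0.83), ([563.0, 185.0], 0.25)]
piston scene [([543.0, -315.0], 0.61)]
gear top [([567.0, -268.0], 0.92), ([513.0, 198.0], 0.39)]
gear scene [([555.0, -264.0], 0.93)]
spring top [([613.0, -223.0], 0.79), ([576.0, 171.0], 0.34)]
spring scene [([614.0, -216.0], 0.89)]
jar top [([316.0, 217.0], 0.79), ([561.0, -275.0], 0.51)]
jar scene [([313.0, 223.0], 0.89)]
spraycan top [([735.0, 303.0], 0.95)]
spraycan scene [([721.0, 326.0], 0.81)]
wrench top [([779.0, 29.0], 0.78)]
wrench scene [([786.0, 23.0], 0.74)]
top chips px,py [([-56.0, 154.0], 0.61), ([-10.0, 128.0], 0.6), ([-9.0, 159.0], 0.59), ([22.0, 160.0], 0.56), ([78.0, 152.0], 0.54), ([1.0, 130.0], 0.54)]
```

View pics/final.png

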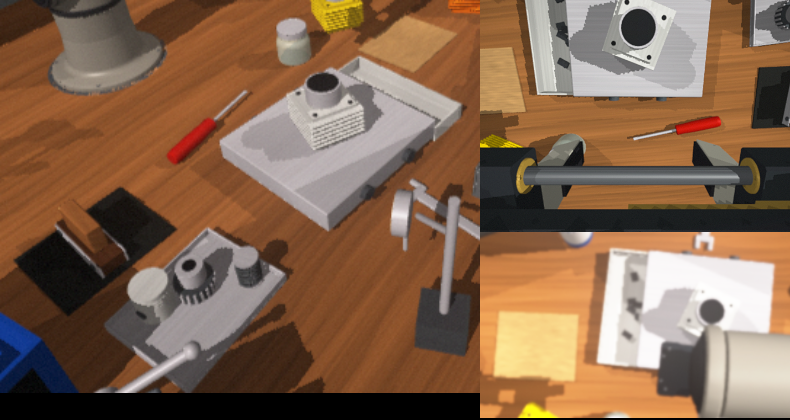

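The final view shows the barrel flat with its sleeve up in the middle of the plate. All chips are in the pan. The piston has been nudged slightly but still stands in the tray with the gear and spring. The scraper is upright on the mat, and the can, jar and spanner are in place. Handing in.

```bash
python3 -c "
from h import *
print(ticket.close_job())"
```

```text
the job is handed in; nothing more can be done
None
```

The job is handed in at about 66 s of the 208 s allowed, with no verdict returned: my last check showed the piston, gear and spring in the tray, all six chips in the pan, the barrel standing sleeve up in the middle of the plate, the scraper upright on the mat, and the spray can, jar and spanner in place.

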